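# Weigh the timber test blocks and rack them

### The job

Weigh every timber test block on the sprung hook scale, one at a time from the smallest to the largest: hang it by its hanger, lower it slowly so that the hook is never slammed or dragged down, let go completely, wait until it and the pointer have stood still for a good second, then lift it off again. Stand each weighed block upright in a pocket of its own in the wooden rack, flat on the pocket's floor, and leave the other things on the bench where they are.

Things in the scene. Friction and masses are not known exactly. Their poses are not given: they have to be found in the camera images.
- block0_mid (a point): The smallest timber test block (absent in some runs): wood 60 x 60 mm, 35 mm tall, upright, with an aluminium hanger and a wooden grip on top, in all 137 mm tall, 130 g give or take 15 percent. This point: on its axis half-way up all, 68.5 mm above the foot; z up. It hangs by its hanger and is held by its grip (see those points).
- block0_grip (a point): Grip of that block: 30 mm in x, 24 mm in y, free to hold 97 to 137 mm above the foot. This point: on its axis, 118 mm up. Below it, the hanger: a gable roof 46 mm in x, 14 mm in y, peak of its underside 91 mm above the foot, on two 4 mm straps; under it an open window 38 mm wide in x, 56 mm tall (48 at its sides), seen through along the block's y.
- block1_mid (a point): The second smallest timber test block (absent in some runs): wood 66 x 66 mm, 50 mm tall, upright, with an aluminium hanger and a wooden grip on top, in all 152 mm tall, 190 g give or take 15 percent. This point: on its axis half-way up all, 76 mm above the foot; z up. It hangs by its hanger and is held by its grip (see those points).
- block1_grip (a point): Grip of that block: 30 mm in x, 24 mm in y, free to hold 112 to 152 mm above the foot. This point: on its axis, 133 mm up. Below it, the hanger: a gable roof 46 mm in x, 14 mm in y, peak of its underside 106 mm above the foot, on two 4 mm straps; under it an open window 38 mm wide in x, 56 mm tall (48 at its sides), seen through along the block's y.
- block2_mid (a point): The second largest timber test block (absent in some runs): wood 72 x 72 mm, 65 mm tall, upright, with an aluminium hanger and a wooden grip on top, in all 167 mm tall, 280 g give or take 15 percent. This point: on its axis half-way up all, 83.5 mm above the foot; z up. It hangs by its hanger and is held by its grip (see those points).
- block2_grip (a point): Grip of that block: 30 mm in x, 24 mm in y, free to hold 127 to 167 mm above the foot. This point: on its axis, 148 mm up. Below it, the hanger: a gable roof 46 mm in x, 14 mm in y, peak of its underside 121 mm above the foot, on two 4 mm straps; under it an open window 38 mm wide in x, 56 mm tall (48 at its sides), seen through along the block's y.
- block3_mid (a point): The largest timber test block (absent in some runs): wood 78 x 78 mm, 80 mm tall, upright, with an aluminium hanger and a wooden grip on top, in all 182 mm tall, 380 g give or take 15 percent. This point: on its axis half-way up all, 91 mm above the foot; z up. It hangs by its hanger and is held by its grip (see those points).
- block3_grip (a point): Grip of that block: 30 mm in x, 24 mm in y, free to hold 142 to 182 mm above the foot. This point: on its axis, 163 mm up. Below it, the hanger: a gable roof 46 mm in x, 14 mm in y, peak of its underside 136 mm above the foot, on two 4 mm straps; under it an open window 38 mm wide in x, 56 mm tall (48 at its sides), seen through along the block's y.
- saddle (a point): Middle of the saddle (26 mm level dip) of the scale's hook, on the axis of its 10 mm round bar; 215 mm above the bench unloaded. Frame as the scale's; the arm runs from the mast along +y and ends 22 mm past this point in a nose rising 23 mm above the bar's axis. 13 mm towards the mast the bar steps up 12 mm. A hung block's roof peak is 5 mm above the bar's axis.
- scale: The sprung hook scale: grey base 160 x 120 mm fixed to the bench, dark mast with a white graduated plate, pointer and hook arm. Origin under the mast, on the bench; hook arm towards its +y, the saddle 130 mm out. Where it stands and its yaw vary.
- pointer (a joint): How far the hook and pointer are pulled down, m: 0 unloaded, stop at 0.045. Spring 160 N/m, lightly damped: the blocks pull it down about 8, 12, 17 and 23 mm, and it bobs for about a second after a disturbance. Driven past 0.036 m the spring is overstrained.
- rack: Wooden rack fixed on the bench, 200 x 200 mm, 46 mm high, with 2 x 2 square open pockets, each 88 x 88 mm, walls 8 mm, floor 6 mm above the bench. Origin under its centre; its walls run along its x and y axes; place and yaw vary.
- pocket0 (a point): Centre of the floor of one pocket of the rack (88 x 88 mm, 40 mm deep), axes as the rack's.
- pocket1 (a point): Centre of the floor of one pocket of the rack (88 x 88 mm, 40 mm deep), axes as the rack's.
- pocket2 (a point): Centre of the floor of one pocket of the rack (88 x 88 mm, 40 mm deep), axes as the rack's.
- pocket3 (a point): Centre of the floor of one pocket of the rack (88 x 88 mm, 40 mm deep), axes as the rack's.
- glue: Bystander: white glue bottle, 170 mm; origin at its underside.
- mug: Bystander: white mug, 90 mm tall; origin at its underside.
- tin: Bystander: steel tin, 90 mm tall; origin at its underside.
- tape: Bystander: grey tape measure 50 x 50 x 30 mm, lying between blocks and scale; origin at its underside.
- mallet: Bystander: mallet, lying; origin at its underside.
- offcut: Bystander: timber offcut 90 x 160 x 45 mm; origin at its underside.
- brush: Bystander: brush, lying; origin at its underside.

How it is judged:
By the outcome, as a careful person would: the job done as asked, in the order asked, and still so for the second after the job is handed in, with the robot touching nothing.
Of block0, block1, block2, block3 only 3 to 4 are there at a start; the rules pass over those that are not, and their reading is None.
At some moment in a run one of block0, block1, block2, block3 may be knocked a few centimetres aside while the robot is not near it.
Once in a run the grip may slacken for a moment while it holds something.
It also fails if it takes over 210 s, if anything falls off the work surface, if the arm or the gripper's body presses on something with over 40 N, if the wrist force passes 120 N, or if a joint passes its speed limit or range.

### The arm

A 6-joint arm with a two-finger parallel gripper is mounted at the origin on the work surface. World frame = base frame: x ahead of the robot, y to its left, z up, the work surface at z = 0. Lengths are in m, angles in rad, forces in N, time in s.
With the tool pointing down it reaches from about 0.25 to 0.775 m from the base axis. Payload 4 kg.
Tool frame: the origin (TCP) lies at the centre of the arm's flange, where the gripper is bolted on; the fingertips stand 199 mm ahead of it and the grasp point (between the pads) lies 180 mm ahead of it; z points along the fingers, y is the line along which they close (so a half turn about z gives the same grasp; the last joint's range is limited). The gripper opens to 94 mm and grips with 3 to 60 N. Pads are 16 mm wide; open, the fingers measure 119 mm over their backs; the gripper's body (75 mm by 177 mm) begins 78 mm behind the grasp point.
Start: joints at [1.218, 0.087, 1.371, -0, 1.684, -0.103], TCP at [0.136, 0.533, 0.405] pointing down, gripper open.
Joint ranges: [-3.1, 3.1], [-0.76, 2.03], [0.27, 2.55], [-1.08, 4.22], [0.17, 2.65], [-2.57, 2.57]. Speed limits (rad/s): [2.79, 2.79, 3.14, 3.14, 3.14, 3.14].

### API

Orientations are given as [roll, pitch, yaw] about the fixed x, y, z axes, in that order (R = Rz(yaw) Ry(pitch) Rx(roll)).
In Python, from bench import robot, eyes, models gives the robot as it stands.
- The arm moves only by the tool step_arm, never from a script. Its argument "commands" is a list that holds one entry, the list of rows, each a list of 7 numbers: the shift along the tool's x, y, z in mm, then the turn, a rotation vector about the tool's x, y, z in rad, then the finger opening in mm, from 0 to 94. In form: [[[tx, ty, tz, wx, wy, wz, gripper], ...]]. A call has 1 to 20 rows; each row shifts and turns the commanded pose from where the row before left it, along the tool's axes as they then stand; what a row does not reach is not made up. A row lasts 1/8 s, in which the tool goes at most 62.5 mm and 10.7 degrees, less where a joint would pass 70% of its speed; a pose out of reach is approached as far as the arm can. A call is refused whole if a number of a shift passes 62.5 or a number of a turn 0.188, either way. A call with a gripper value outside its range is refused whole. The fingers move at their own pace and stop on an object; the grip force is fixed at half the most. Time passes only in rows, so rows that do not move let the fingers close. It gives the time, the measured TCP pose, the force, the opening and the grip force at its end, in the units of the state.
- robot.get_obs(): the state, without advancing time (a new reading comes with each control period).
- eyes.snapshot(name): name is "scene" or "top" or "wrist"; returns a dict with "color" (384x512x3 uint8, red, green, blue), "camera_matrix" (3x3 intrinsics, pixels), "D" ([k1, k2, p1, p2, k3] as OpenCV has them; the pictures are not rectified), "eye" and "rotation" of the camera in the world; the wrist camera has in their place "tool_from_camera" (4x4, takes a point from camera to tool coordinates, whose origin is the TCP and whose axes are the flange's). Camera axes: x right, y up, looking along -z (the intrinsics and any distortion apply to the point x, -y, -z); pixel columns grow to the right and rows downward; lengths in m; the calibration is good to about 2 mm. A picture is of the moment at which its call begins: read the wrist's pose just before it. There is no depth.
- robot.close_job(): hands the job in; it is judged then, once.
Trained networks look in a picture, given as the dict that the camera call returned (one of the last four; its "shot" number tells which), for a name from the list of things; names that differ only in an ending like _2 or _b are one class to them, and where a whole thing is asked for, a point or a joint stands for the part that bears it (a point fixed in the world has none). Each returns a list of dicts, best first, with "confidence" (0 to 1); they miss things now and then, are a little off and sometimes report something else, mostly with a low value. They report only what shows in the picture. A call takes as long as a camera call.
- models.masks_of(picture, query): "mask" (384x512 bool, what is visible of it) and "xy" ([column, row] in pixels, amid what is visible of it).
- models.tip_of(picture, query): "xy" ([column, row] in pixels: a listed point, or the origin of a listed thing).
The state is a dict: "time": time; "joint_positions": joint angles; "qvel": joint speeds; "joint_torque": joint torques, N m; "tool_pos": TCP position; "ee_rot": TCP orientation; "wrist_force": force on the tool from outside, world axes, zero at the start; "wrist_torque": the same for the moment, N m; "width": finger opening in m; "finger_force": force on a finger pad.
Only numpy, scipy, OpenCV 4.12 (cv2) and the standard library are available. Lean on these libraries where they do the work, as an engineer would, in place of code of your own. Each camera call takes 0.05 s, during which the arm holds its last target. There are 200 camera calls.

## Working session

There is one attempt and no reset: what is moved stays moved. The work goes in short steps, Python scripts to look and compute and a tool call to move; the robot and the scene stay as the last step left them, time stands still between calls to the robot, and variables do not carry over. Pictures are saved under pics/ and viewed, at most 14 in all, crops included, and the job is handed in when it is done.

Besides the shell and the picture viewer there is one more tool, called after "Call:" as name(argument=value, ...), one argument or row to a line, values as JSON. step_arm: Moves the arm, as the interface text tells. Its arguments: {"type":"object","properties":{"commands":{"type":"array"}},"required":["commands"]}

```bash
mkdir -p pics; ls; cat > h.py <<'E'
import numpy as np, cv2
from scipy.spatial.transform import Rotation as R
from bench import robot, eyes, models
def cam(p):
    if "eye" in p: 
        return np.array(p["eye"],float), np.array(p["rotation"],float)
    o=p["obs"]; T=np.array(p["tool_from_camera"]); Rt=rot(o)
    return np.array(o["tool_pos"])+Rt@T[:3,3], Rt@T[:3,:3]
def rot(o):
    e=np.array(o["ee_rot"]); return e if e.shape==(3,3) else R.from_euler('xyz',e).as_matrix()
def snap(n):
    o=robot.get_obs(); p=eyes.snapshot(n); p["obs"]=o; return p
def ray(p,xy):
    u=cv2.undistortPoints(np.array([[xy]],float),np.array(p["camera_matrix"]),np.array(p["D"]))[0,0]
    e,r=cam(p); d=r@np.array([u[0],-u[1],-1]); return e,d/np.linalg.norm(d)
def atz(p,xy,z):
    e,d=ray(p,xy); return e+d*(z-e[2])/d[2]
def proj(p,X):
    e,r=cam(p); c=(np.atleast_2d(X)-e)@r; c=c*[1,-1,-1]
    return cv2.projectPoints(c,np.zeros(3),np.zeros(3),np.array(p["camera_matrix"]),np.array(p["D"]))[0][:,0]
def tri(a):
    A=np.zeros((3,3));b=np.zeros(3)
    for e,d in a:
        M=np.eye(3)-np.outer(d,d);A+=M;b+=M@e
    return np.linalg.solve(A,b)
def save(p,n,s=1.5): cv2.imwrite("pics/"+n,cv2.resize(p["color"][:,:,::-1],None,fx=s,fy=s,interpolation=cv2.INTER_CUBIC))
E
python3 - <<'E'
from h import *
np.set_printoptions(precision=3,suppress=True)
print(robot.get_obs())
P={}
for n in ("scene","top"):
    p=snap(n);P[n]=p; save(p,n+".png",1.5); print(n,p["eye"],p["rotation"])
Z=dict(saddle=.215,scale=0,rack=0,pocket0=.006,pocket1=.006,pocket2=.006,pocket3=.006,tape=0)
for i,(g,m) in enumerate([(.118,.0685),(.133,.076),(.148,.0835),(.163,.091)]): Z[f"block{i}_grip"]=g; Z[f"block{i}_mid"]=m
Z.update(glue=0,mug=0,tin=0,mallet=0,offcut=0,brush=0)
for k,z in Z.items():
    for n,p in P.items():
        for t in models.tip_of(p,k)[:4 if 'pocket' in k else 1]: print(k,n,round(t["confidence"],2),np.round(t["xy"]),atz(p,t["xy"],z))
E
```

```text
pics
{'time': 0.0, 'joint_positions': array([ 1.218,  0.088,  1.372, -0.   ,  1.684, -0.103]), 'qvel': array([-0.   , -0.002, -0.001,  0.001,  0.002, -0.   ]), 'joint_torque': array([  0.001, -34.019, -30.242,   0.072,   0.033,  -0.   ]), 'tool_pos': array([0.136, 0.533, 0.403]), 'ee_rot': array([-3.139, -0.   ,  2.892]), 'wrist_force': array([-0.34 , -0.062,  0.612]), 'wrist_torque': array([-0.025, -0.006,  0.012]), 'finger_force': 0.0, 'width': 0.09393933522062482}
scene [ 1.623 -0.393  1.19 ] [ 0.821 -0.003  1.222]
top [ 0.413 -0.03   2.018] [ 0.08  -0.007 -1.545]Traceback (most recent call last):
  File "<stdin>", line 12, in <module>
  File "h.py", line 17, in atz
    e,d=ray(p,xy); return e+d*(z-e[2])/d[2]
                                       ~^^^
IndexError: invalid index to scalar variable.
```

```bash
sed -i 's/np.array(p\["rotation"\],float)$/R.from_euler("xyz",p["rotation"]).as_matrix()/' h.py
python3 - <<'E'
from h import *
np.set_printoptions(precision=3,suppress=True)
P={}
for n in ("scene","top"):
    p=snap(n);P[n]=p
Z=dict(saddle=.215,scale=0,rack=0,pocket0=.006,pocket1=.006,pocket2=.006,pocket3=.006,tape=0)
for i,(g,m) in enumerate([(.118,.0685),(.133,.076),(.148,.0835),(.163,.091)]): Z[f"block{i}_grip"]=g; Z[f"block{i}_mid"]=m
Z.update(glue=0,mug=0,tin=0,mallet=0,offcut=0,brush=0)
for k,z in Z.items():
    for n,p in P.items():
        for t in models.tip_of(p,k)[:4 if 'pocket0' in k else 1]: print(k,n,round(t["confidence"],2),np.round(t["xy"]),atz(p,t["xy"],z))
E
```

```text
saddle scene 0.86 [147. 200.] [ 0.53  -0.348  0.215]
saddle top 0.75 [346. 206.] [ 0.518 -0.35   0.215]
scale scene 0.86 [117. 261.] [ 0.533 -0.476  0.   ]
scale top 0.92 [368. 204.] [ 0.542 -0.48   0.   ]
rack scene 0.69 [345. 201.] [0.529 0.321 0.   ]
rack top 0.7 [234. 178.] [0.636 0.077 0.   ]
pocket0 scene 0.93 [333. 199.] [0.511 0.283 0.006]
pocket0 scene 0.82 [370. 205.] [0.583 0.387 0.006]
pocket0 scene 0.77 [352. 190.] [0.488 0.366 0.006]
pocket0 scene 0.58 [349. 213.] [0.592 0.301 0.006]
pocket0 top 0.78 [185. 210.] [0.495 0.274 0.006]
pocket0 top 0.78 [162. 215.] [0.475 0.37  0.006]
pocket0 top 0.68 [158. 194.] [0.558 0.389 0.006]
pocket0 top 0.58 [185. 185.] [0.598 0.278 0.006]
pocket1 scene 0.93 [333. 199.] [0.511 0.283 0.006]
pocket1 top 0.78 [185. 210.] [0.495 0.274 0.006]
pocket2 scene 0.93 [333. 199.] [0.511 0.283 0.006]
pocket2 top 0.78 [185. 210.] [0.495 0.274 0.006]
pocket3 scene 0.93 [333. 199.] [0.511 0.283 0.006]
pocket3 top 0.78 [185. 210.] [0.495 0.274 0.006]
tape scene 0.69 [184. 221.] [ 0.434 -0.241  0.   ]
tape top 0.45 [314. 232.] [ 0.421 -0.257  0.   ]
b
[... 655 characters left out ...]
]
block3_grip top 0.62 [304. 258.] [ 0.321 -0.204  0.163]
block3_mid scene 0.81 [290. 216.] [0.617 0.07  0.091]
block3_mid top 0.73 [237. 176.] [0.631 0.061 0.091]
glue scene 0.69 [257. 291.] [ 0.791 -0.103  0.   ]
mug scene 0.94 [347. 156.] [0.3   0.446 0.   ]
mug top 0.66 [142. 255.] [0.306 0.447 0.   ]
tin scene 0.75 [327. 276.] [0.811 0.116 0.   ]
tin top 0.63 [227. 134.] [0.816 0.112 0.   ]
mallet scene 0.94 [179. 200.] [ 0.327 -0.232  0.   ]
mallet top 0.69 [308. 256.] [ 0.321 -0.234  0.   ]
offcut scene 0.9 [116. 220.] [ 0.352 -0.455  0.   ]
offcut top 0.7 [361. 256.] [ 0.328 -0.451  0.   ]
brush scene 0.92 [290. 174.] [0.325 0.192 0.   ]
brush top 0.77 [202. 251.] [0.329 0.198 0.   ]
```

View pics/scene.png

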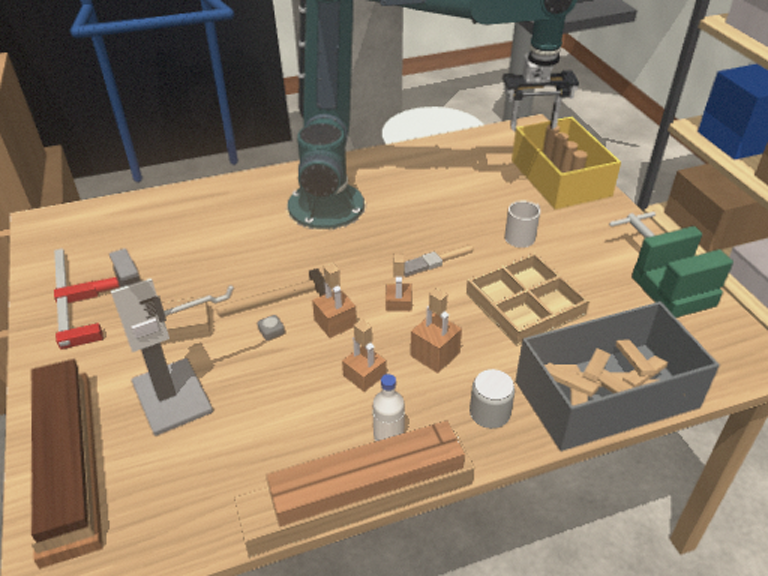

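View pics/top.png

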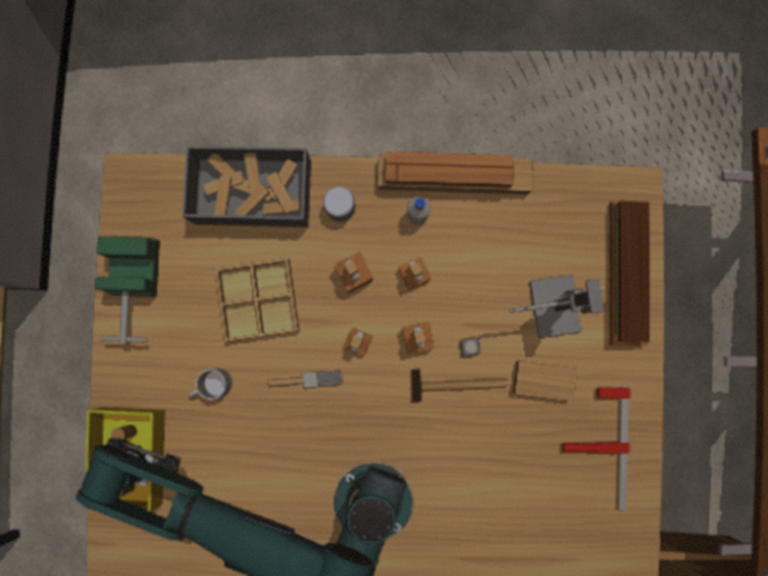

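```bash
cat >> h.py <<'E'
np.set_printoptions(precision=4,suppress=True)
def phi(o=None):
    y=rot(o or robot.get_obs())[:,1]; return np.arctan2(y[1],y[0])
def plan(gx,gy,gz,ph,n,halfturn=True):
    """rows that take the grasp point to gx,gy,gz (world) and tool y to angle ph"""
    o=robot.get_obs(); r=rot(o); g=np.array(o["tool_pos"])+r[:,2]*.18
    dphi=(ph-phi(o)+np.pi)%(2*np.pi)-np.pi
    if halfturn and abs(dphi)>np.pi/2: dphi-=np.sign(dphi)*np.pi
    w=-dphi/n; d=r.T@(np.array([gx,gy,gz])-g)*1000
    S=sum(R.from_rotvec([0,0,w*k]).as_matrix() for k in range(n))
    v=np.linalg.solve(S,d)
    # tilt error
    t=o["time"]; print("t",round(t,2),"g",g,"phi",round(phi(o),3),"j6",round(o["joint_positions"][5],3),"dphi",round(dphi,3),"| row x%d:"%n,np.round(v,1),"wz",round(w,4),"| total",np.round(d,1),"tilt",np.round(r[:2,2],4),"F",np.round(o["wrist_force"],2))
E
python3 - <<'E'
from h import *
p=snap("wrist"); print(p["tool_from_camera"],p["camera_matrix"])
plan(.433,.055,.26,.1,12)
E
```

```text
[[ 0.0006  0.9644  0.2643  0.0771]
 [ 1.     -0.0005 -0.0003  0.0015]
 [-0.0001  0.2643 -0.9644  0.0206]
 [ 0.      0.      0.      1.    ]] [[290.5645   0.     254.671 ]
 [  0.     290.5645 188.7755]
 [  0.       0.       1.    ]]
t 2.5 g [0.136  0.5329 0.2247] phi 1.321 j6 -0.103 dphi -1.221 | row x12: [-48.9 -10.2  -2.9] wz 0.1018 | total [-406.  -389.7  -35.3] tilt [0.     0.0001] F [-0.67 -1.09  0.51]
```

Call:
step_arm(
  commands=[
    [[-48.9, -10.2, -2.9, 0, 0, 0.1018, 94], [-48.9, -10.2, -2.9, 0, 0, 0.1018, 94], [-48.9, -10.2, -2.9, 0, 0, 0.1018, 94], [-48.9, -10.2, -2.9, 0, 0, 0.1018, 94], [-48.9, -10.2, -2.9, 0, 0, 0.1018, 94], [-48.9, -10.2, -2.9, 0, 0, 0.1018, 94], [-48.9, -10.2, -2.9, 0, 0, 0.1018, 94], [-48.9, -10.2, -2.9, 0, 0, 0.1018, 94], [-48.9, -10.2, -2.9, 0, 0, 0.1018, 94], [-48.9, -10.2, -2.9, 0, 0, 0.1018, 94], [-48.9, -10.2, -2.9, 0, 0, 0.1018, 94], [-48.9, -10.2, -2.9, 0, 0, 0.1018, 94], [0, 0, 0, 0, 0, 0, 94], [0, 0, 0, 0, 0, 0, 94]],
  ],
)

```text
time: 4.25
tool_pos: [0.4329, 0.0548, 0.4395]
ee_rot: [3.141, -0.001, 1.671]
wrist_force: [0.6, 0.9, -0.7]
width: 0.0938
finger_force: 0.0
```

```bash
python3 - <<'E'
from h import *
p=snap("wrist"); save(p,"w1.png")
print(p["obs"]["time"],p["obs"]["tool_pos"],phi(p["obs"]))
for q,z in (("block0_grip",.118),("block0_mid",.0685)):
    for t in models.tip_of(p,q)[:2]: print(q,t["confidence"],t["xy"],atz(p,t["xy"],z))
E
```

```text
4.25 [0.4329 0.0548 0.4395] 0.09982466352007556
block0_grip 0.82 [251.8, 184.5] [0.4302 0.0553 0.118 ]
block0_mid 0.85 [251.9, 173.5] [0.4297 0.0566 0.0685]
block0_mid 0.55 [233.9, 334.8] [ 0.427  -0.1872  0.0685]
```

View pics/w1.png

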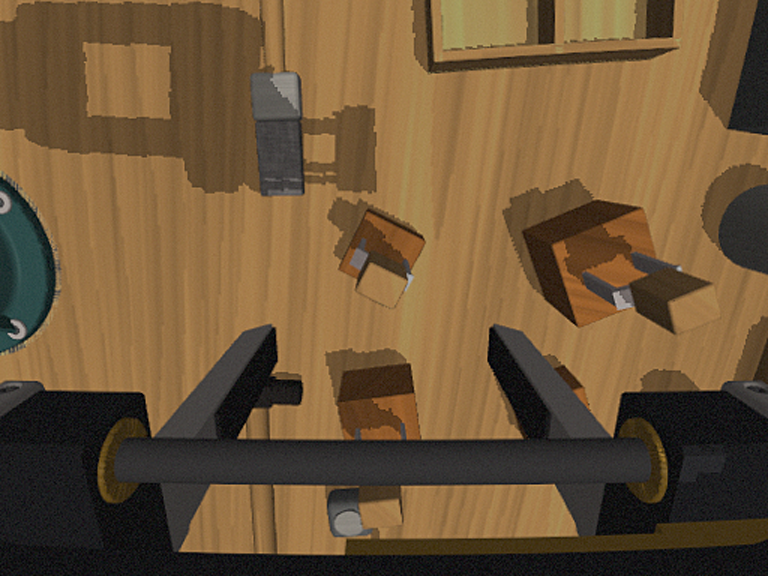

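```bash
cat >> h.py <<'E'
from scipy.optimize import minimize
W=[.060,.066,.072,.078]; H=[.035,.050,.065,.080]
def box(cx,cy,sx,sy,z0,z1): return np.array([[cx+a*sx/2,cy+b*sy/2,z] for a in(-1,1) for b in(-1,1) for z in(z0,z1)])
def parts(i):
    h=H[i]
    return [box(0,0,W[i],W[i],0,h),box(0,0,.03,.024,h+.062,h+.102),box(0,0,.046,.014,h+.048,h+.060),box(-.021,0,.004,.014,h,h+.05),box(.021,0,.004,.014,h,h+.05)]
def render(p,i,x,y,a,z=0):
    m=np.zeros((384*2,512*2),np.uint8); c,s=np.cos(a),np.sin(a)
    for b in parts(i):
        q=np.c_[x+c*b[:,0]-s*b[:,1],y+s*b[:,0]+c*b[:,1],z+b[:,2]]
        uv=proj(p,q); cv2.fillConvexPoly(m,cv2.convexHull((uv*32+16).astype(np.int32)),1,shift=4)
    return cv2.resize(m*255,(512,384),interpolation=cv2.INTER_AREA)/255.
def fit(p,i,z=0,tries=None):
    best=None
    for mk in models.masks_of(p,f"block{i}_mid")[:1]:
        M=mk["mask"].astype(float); x0,y0=atz(p,mk["xy"],z+H[i]*.7)[:2]
        def f(v):
            r=render(p,i,v[0]/1e2,v[1]/1e2,v[2],z); return 1-np.minimum(r,M).sum()/np.maximum(r,M).sum()
        c=[]
        for a in np.arange(0,np.pi,np.pi/8):
            s=minimize(f,[x0*1e2,y0*1e2,a],method="Nelder-Mead",options=dict(initial_simplex=np.array([[x0*1e2,y0*1e2,a],[x0*1e2+.8,y0*1e2,a],[x0*1e2,y0*1e2+.8,a],[x0*1e2,y0*1e2,a+.2]]),maxiter=120))
            c.append((s.fun,s.x[0]/100,s.x[1]/100,(s.x[2]+np.pi/2)%np.pi-np.pi/2))
        c.sort(); print("block",i,"conf",round(mk["confidence"],2),"npx",int(M.sum())); 
        for k in c[:4]: print("   cost %.3f x %.4f y %.4f yaw %.3f"%k)
        best=c[0]
    return best
E
python3 - <<'E'
from h import *
p=snap("wrist")
b=fit(p,0); fit(p,3)
plan(b[1],b[2],.25,b[3],8); plan(b[1],b[2],.118,b[3],12)
E
```

```text
block 0 conf 0.77 npx 2334
   cost 0.042 x 0.4320 y 0.0551 yaw -0.372
   cost 0.042 x 0.4321 y 0.0554 yaw -0.385
   cost 0.043 x 0.4317 y 0.0549 yaw -0.374
   cost 0.044 x 0.4321 y 0.0556 yaw -0.367
block 3 conf 0.81 npx 7207
   cost 0.047 x 0.6156 y 0.0712 yaw 0.485
   cost 0.047 x 0.6157 y 0.0709 yaw 0.485
   cost 0.047 x 0.6159 y 0.0710 yaw 0.483
   cost 0.048 x 0.6161 y 0.0708 yaw 0.494
t 4.55 g [0.4328 0.0555 0.2594] phi 0.102 j6 -0.104 dphi -0.474 | row x8: [-0.1 -0.1  1.2] wz 0.0592 | total [-0.3 -0.9  9.4] tilt [-0.0002  0.0002] F [-0.22  0.25  0.21]
t 4.55 g [0.4328 0.0555 0.2594] phi 0.102 j6 -0.104 dphi -0.474 | row x12: [-0.  -0.1 11.8] wz 0.0395 | total [ -0.3  -0.9 141.4] tilt [-0.0002  0.0002] F [-0.22  0.25  0.21]
```

Call:
step_arm(
  commands=[
    [[0, -0.1, 14, 0, 0, 0.0474, 94], [0, -0.1, 14, 0, 0, 0.0474, 94], [0, -0.1, 14, 0, 0, 0.0474, 94], [0, -0.1, 14, 0, 0, 0.0474, 94], [0, -0.1, 14, 0, 0, 0.0474, 94], [0, -0.1, 14, 0, 0, 0.0474, 94], [0, -0.1, 14, 0, 0, 0.0474, 94], [0, -0.1, 14, 0, 0, 0.0474, 94], [0, -0.1, 14, 0, 0, 0.0474, 94], [0, -0.1, 14, 0, 0, 0.0474, 94], [0, 0, 0, 0, 0, 0, 60], [0, 0, 0, 0, 0, 0, 20], [0, 0, 0, 0, 0, 0, 0], [0, 0, 0, 0, 0, 0, 0], [0, 0, 0, 0, 0, 0, 0], [0, 0, 0, 0, 0, 0, 0], [0, 0, 0, 0, 0, 0, 0], [0, 0, 0, 0, 0, 0, 0]],
  ],
)

```text
time: 6.8
tool_pos: [0.4319, 0.0546, 0.2994]
ee_rot: [-3.142, -0.0, 1.196]
wrist_force: [0.2, 1.0, -0.4]
width: 0.0296
finger_force: 30.0
```

```bash
python3 - <<'E'
from h import *
S=[snap("scene"),snap("top")]
for q in ("saddle","scale"):
    P=[models.tip_of(p,q)[0] for p in S]
    print(q,[(round(t["confidence"],2),t["xy"]) for t in P],tri([ray(p,t["xy"]) for p,t in zip(S,P)]))
plan(.41,-.35,.119,-1.57,10)
E
```

```text
saddle [(0.95, [146.8, 197.3]), (0.7, [363.7, 206.3])] [ 0.5238 -0.3784  0.2337]
scale [(0.67, [120.8, 259.1]), (0.96, [367.4, 205.7])] [ 0.5343 -0.4687  0.0073]
t 7.1 g [0.4319 0.0546 0.1194] phi -0.375 j6 0.37 dphi -1.195 | row x10: [-28.1  32.6   0. ] wz 0.1195 | total [-384.6  127.7    0.4] tilt [-0.0001  0.    ] F [ 0.39 -0.83 -0.94]
```

Call:
step_arm(
  commands=[
    [[0, 0, -15, 0, 0, 0, 0], [0, 0, -40, 0, 0, 0, 0], [0, 0, -45, 0, 0, 0, 0], [0, 0, -45, 0, 0, 0, 0], [0, 0, -45, 0, 0, 0, 0], [0, 0, -20, 0, 0, 0, 0], [0, 0, 0, 0, 0, 0, 0]],
  ],
)

```text
time: 7.98
tool_pos: [0.4316, 0.0546, 0.5123]
ee_rot: [3.137, -0.002, 1.196]
wrist_force: [-0.6, -0.7, -0.4]
width: 0.0297
finger_force: 30.0
```

Call:
step_arm(
  commands=[
    [[-28.1, 32.6, 0, 0, 0, 0.1195, 0], [-28.1, 32.6, 0, 0, 0, 0.1195, 0], [-28.1, 32.6, 0, 0, 0, 0.1195, 0], [-28.1, 32.6, 0, 0, 0, 0.1195, 0], [-28.1, 32.6, 0, 0, 0, 0.1195, 0], [-28.1, 32.6, 0, 0, 0, 0.1195, 0], [-28.1, 32.6, 0, 0, 0, 0.1195, 0], [-28.1, 32.6, 0, 0, 0, 0.1195, 0], [-28.1, 32.6, 0, 0, 0, 0.1195, 0], [-28.1, 32.6, 0, 0, 0, 0.1195, 0], [0, 0, 0, 0, 0, 0, 0], [0, 0, 0, 0, 0, 0, 0]],
  ],
)

```text
time: 9.48
tool_pos: [0.4105, -0.3502, 0.5083]
ee_rot: [-3.139, 0.001, 0.002]
wrist_force: [-1.0, 0.9, -1.0]
width: 0.0297
finger_force: 30.0
```

```bash
python3 - <<'E'
from h import *
p=snap("wrist"); save(p,"w2.png")
print(p["obs"]["time"],p["obs"]["tool_pos"],phi(p["obs"]))
for q,z in (("saddle",.215),("scale",0)):
    for t in models.tip_of(p,q)[:2]: print(q,t["confidence"],t["xy"],atz(p,t["xy"],z))
plan(.5,-.24,.3,.1,10)
E
```

```text
9.475 [ 0.4105 -0.3502  0.5083] -1.5690360163238115
saddle 0.77 [255.6, 67.6] [ 0.5231 -0.3486  0.215 ]
scale 0.76 [336.3, 76.0] [ 0.5394 -0.4769  0.    ]
t 9.62 g [ 0.411  -0.3493  0.3292] phi -1.567 j6 0.758 dphi -1.474 | row x10: [  0.4 -15.4   2.9] wz 0.1474 | total [  89.3 -108.9   29.3] tilt [-0.0001  0.0006] F [ 0.65 -0.13 -1.86]
```

View pics/w2.png

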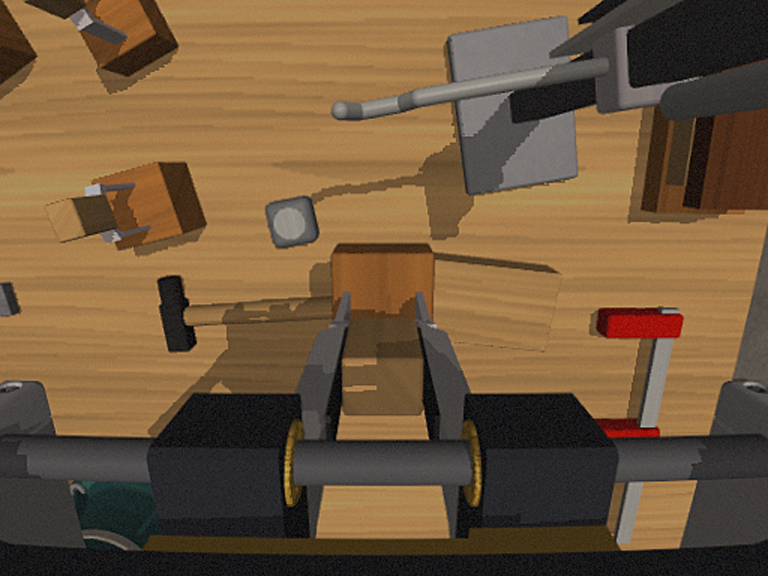

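```bash
python3 - <<'E'
from h import *
p=snap("wrist")
def a(u,z): return atz(p,np.array(u)/1.5,z)
for A,B,z in (((410,99),(585,70),.227),((470,193),(578,176),.015),((448,36),(567,17),.015),((383,102),(383,102),.215),((340,110),(340,110),.232)):
    d=a(A,z)-a(B,z); print(a(A,z),"yaw",np.arctan2(-d[0],d[1]))
for ph in (.13,): plan(.5,-.24,.3,ph,12,False)
E
```

```text
[ 0.5238 -0.363   0.227 ] yaw 0.16999052784280358
[ 0.4586 -0.4416  0.015 ] yaw 0.1645760978585167
[ 0.612  -0.4121  0.015 ] yaw 0.1660222496185423
[ 0.5237 -0.3479  0.215 ] yaw -0.0
[ 0.5172 -0.324   0.232 ] yaw -0.0
t 9.68 g [ 0.411  -0.3493  0.3294] phi -1.568 j6 0.758 dphi 1.698 | row x12: [13.2 -1.4  2.5] wz -0.1415 | total [  89.3 -109.    29.4] tilt [0.     0.0004] F [-0.46  0.38 -2.19]
```

```bash
python3 - <<'E'
from h import *
plan(.5,-.235,.33,.165,12,False)
E
```

```text
t 9.68 g [ 0.411  -0.3493  0.3294] phi -1.568 j6 0.758 dphi 1.733 | row x12: [13.6 -1.5 -0. ] wz -0.1444 | total [  89.3 -114.    -0.6] tilt [0.     0.0004] F [-0.46  0.38 -2.19]
```

Call:
step_arm(
  commands=[
    [[0, -38, 0, 0, 0, -0.1444, 0], [5.5, -37.5, 0, 0, 0, -0.1444, 0], [10.8, -36.3, 0, 0, 0, -0.1444, 0], [0, 0, 0, 0, 0, -0.1444, 0], [0, 0, 0, 0, 0, -0.1444, 0], [0, 0, 0, 0, 0, -0.1444, 0], [0, 0, 0, 0, 0, -0.1444, 0], [0, 0, 0, 0, 0, -0.1444, 0], [0, 0, 0, 0, 0, -0.1444, 0], [0, 0, 0, 0, 0, -0.1444, 0], [0, 0, 0, 0, 0, -0.1444, 0], [0, 0, 0, 0, 0, -0.1444, 0], [-18, 31, 10, 0, 0, 0, 0], [-18, 31, 10, 0, 0, 0, 0], [-18, 31, 10, 0, 0, 0, 0], [0, 0, 0, 0, 0, 0, 0], [0, 0, 0, 0, 0, 0, 0]],
  ],
)

```text
time: 11.8
tool_pos: [0.511, -0.274, 0.4796]
ee_rot: [-3.141, -0.0, 1.735]
wrist_force: [0.9, 0.7, -1.4]
width: 0.0298
finger_force: 30.0
```

```bash
python3 - <<'E'
from h import *
p=snap("wrist"); save(p,"w3.png")
plan(.5112,-.274,.2764,.165,2,False)
for q,z in (("saddle",.215),):
    for t in models.tip_of(p,q)[:2]: print(q,t["confidence"],t["xy"],atz(p,t["xy"],z))
S=snap("scene");save(S,"s3.png",1);c=S["color"][130:290,90:250,::-1]; cv2.imwrite("pics/s3c.png",cv2.resize(c,None,fx=3.5,fy=3.5,interpolation=cv2.INTER_CUBIC))
print([ (t["confidence"],t["xy"],atz(S,t["xy"],.215)) for t in models.tip_of(S,"saddle")[:1]], proj(S,[[.5235,-.348,.215]]))
E
```

```text
t 11.85 g [ 0.5107 -0.2741  0.3003] phi 0.164 j6 -0.754 dphi 0.001 | row x2: [ 0.   0.2 12. ] wz -0.0005 | total [ 0.   0.5 23.9] tilt [ 0.0007 -0.0005] F [ 0.07  0.46 -1.75]
saddle 0.88 [250.3, 270.9] [ 0.5186 -0.3429  0.215 ]
saddle 0.51 [256.5, 215.5] [ 0.5151 -0.2867  0.215 ]
[(0.73, [145.7, 199.3], array([ 0.5241, -0.3508,  0.215 ]))] [[146.6364 198.9386]]
```

View pics/s3c.png

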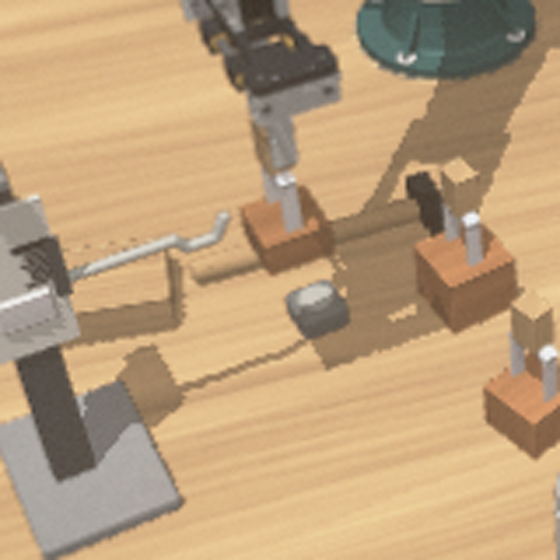

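Call:
step_arm(
  commands=[
    [[0, 0.5, 12, 0, 0, 0, 0], [0, 0, 12, 0, 0, 0, 0], [-10, 0, 0, 0, 0, 0, 0], [-13, 0, 0, 0, 0, 0, 0], [-13, 0, 0, 0, 0, 0, 0], [-13, 0, 0, 0, 0, 0, 0], [-13, 0, 0, 0, 0, 0, 0], [-9, 0, 0, 0, 0, 0, 0], [-4, 0, 0, 0, 0, 0, 0], [0, 0, 0, 0, 0, 0, 0], [0, 0, 0, 0, 0, 0, 0]],
  ],
)

```text
time: 13.38
tool_pos: [0.5236, -0.3483, 0.4556]
ee_rot: [3.141, -0.0, 1.734]
wrist_force: [0.2, 0.1, -1.8]
width: 0.0299
finger_force: 30.0
```

```bash
python3 - <<'E'
from h import *
plan(.5235,-.348,.2484,.165,2,False)
p=snap("wrist");  cv2.imwrite("pics/w4.png",cv2.resize(p["color"][100:,120:390,::-1],None,fx=2,fy=2))
S=snap("scene");c=S["color"][130:260,90:220,::-1]; cv2.imwrite("pics/s4.png",np.hstack([cv2.resize(c,(560,560),interpolation=cv2.INTER_CUBIC)]))
E
```

```text
t 13.38 g [ 0.5236 -0.3483  0.2756] phi 0.164 j6 -0.841 dphi 0.001 | row x2: [ 0.1 -0.1 13.6] wz -0.0007 | total [ 0.3 -0.1 27.2] tilt [0.0002 0.0002] F [ 0.24  0.06 -1.81]
```

View pics/s4.png

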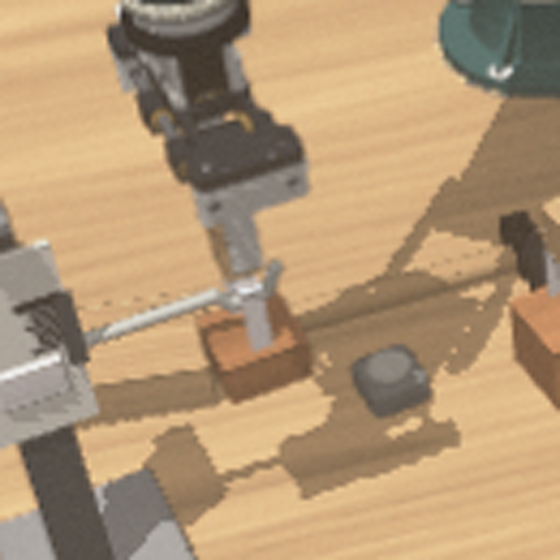

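Call:
step_arm(
  commands=[
    [[0, 0, 4, 0, 0, 0, 0], [0, 0, 4, 0, 0, 0, 0], [0, 0, 4, 0, 0, 0, 0], [0, 0, 4, 0, 0, 0, 0], [0, 0, 3, 0, 0, 0, 0], [0, 0, 2, 0, 0, 0, 0], [0, 0, 1.5, 0, 0, 0, 0], [0, 0, 1, 0, 0, 0, 0], [0, 0, 1, 0, 0, 0, 0], [0, 0, 1, 0, 0, 0, 0], [0, 0, 1, 0, 0, 0, 0], [0, 0, 1, 0, 0, 0, 0], [0, 0, 1, 0, 0, 0, 0], [0, 0, 1, 0, 0, 0, 0], [0, 0, 1, 0, 0, 0, 0], [0, 0, 1, 0, 0, 0, 0], [0, 0, 1, 0, 0, 0, 0], [0, 0, 1, 0, 0, 0, 0], [0, 0, 0, 0, 0, 0, 0]],
  ],
)

```text
time: 15.85
tool_pos: [0.5236, -0.3486, 0.4219]
ee_rot: [3.142, -0.0, 1.734]
wrist_force: [-1.1, 1.1, 0.9]
width: 0.0297
finger_force: 30.0
```

```bash
python3 - <<'E'
from h import *
plan(.5235,-.348,.2404,.165,2,False)
S=snap("scene");print(robot.get_obs()["wrist_force"])
c=S["color"][130:260,50:180,::-1]; cv2.imwrite("pics/s5.png",np.hstack([cv2.resize(c,(560,560),interpolation=cv2.INTER_CUBIC)]))
E
```

```text
t 15.85 g [ 0.5236 -0.3485  0.2419] phi 0.163 j6 -0.841 dphi 0.002 | row x2: [ 0.3 -0.   0.7] wz -0.0009 | total [ 0.5 -0.   1.5] tilt [-0.      0.0003] F [-1.1   1.06  0.92]
[-0.2294 -0.0097  0.02  ]
```

Call:
step_arm(
  commands=[
    [[0, 0, 1, 0, 0, 0, 0], [0, 0, 0, 0, 0, 0, 0], [0, 0, 0, 0, 0, 0, 40], [0, 0, 0, 0, 0, 0, 60], [0, 0, 0, 0, 0, 0, 80], [0, 0, 0, 0, 0, 0, 80], [0, 0, 0, 0, 0, 0, 80], [0, 0, 0, 0, 0, 0, 80], [0, 0, 0, 0, 0, 0, 80], [0, 0, 0, 0, 0, 0, 80], [0, 0, 0, 0, 0, 0, 80], [0, 0, 0, 0, 0, 0, 80], [0, 0, 0, 0, 0, 0, 80], [0, 0, 0, 0, 0, 0, 80], [0, 0, 0, 0, 0, 0, 80], [0, 0, 0, 0, 0, 0, 80], [0, 0, 0, 0, 0, 0, 80], [0, 0, 0, 0, 0, 0, 80], [0, 0, 0, 0, 0, 0, 80], [0, 0, 0, 0, 0, 0, 80]],
  ],
)

```text
time: 18.4
tool_pos: [0.5236, -0.3486, 0.4209]
ee_rot: [-3.142, -0.0, 1.734]
wrist_force: [-0.1, -0.1, -0.6]
width: 0.0799
finger_force: 0.0
```

```bash
python3 - <<'E'
from h import *
plan(.5235,-.348,.2404,.165,2,False)
A=snap("wrist"); B=None
for i in range(8): eyes.snapshot("top")
B=snap("wrist"); d=cv2.absdiff(A["color"],B["color"]).max(2); d=cv2.GaussianBlur(d,(5,5),0)
a,b=cv2.phaseCorrelate(np.float32(A["color"][200:330,190:320].mean(2)),np.float32(B["color"][200:330,190:320].mean(2))); print("shift",a,b,"maxdiff",d.max(), np.unravel_index(d.argmax(),d.shape))
cv2.imwrite("pics/w6.png",cv2.resize(B["color"][:,:,::-1],None,fx=1.2,fy=1.2))
E
```

```text
t 18.4 g [ 0.5236 -0.3486  0.2409] phi 0.163 j6 -0.841 dphi 0.002 | row x2: [0.3 0.  0.3] wz -0.0009 | total [0.6 0.  0.5] tilt [-0.      0.0001] F [-0.1  -0.14 -0.65]
shift (0.5135219400059157, 0.5151738648988271) 0.9869498167312685 maxdiff 18 (np.int64(272), np.int64(88))
```

View pics/w6.png

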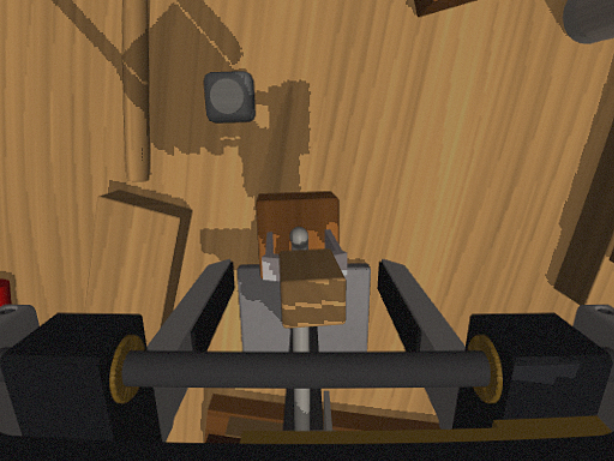

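Call:
step_arm(
  commands=[
    [[0, 0, 0, 0, 0, 0, 80], [0, 0, 0, 0, 0, 0, 80], [0, 0, 0, 0, 0, 0, 80], [0, 0, 0, 0, 0, 0, 80], [0, 0, 0, 0, 0, 0, 60], [0, 0, 0, 0, 0, 0, 45], [0, 0, 0, 0, 0, 0, 38], [0, 0, 0, 0, 0, 0, 32], [0, 0, 0, 0, 0, 0, 26], [0, 0, 0, 0, 0, 0, 0], [0, 0, 0, 0, 0, 0, 0], [0, 0, 0, 0, 0, 0, 0], [0, 0, -1.5, 0, 0, 0, 0], [0, 0, -2, 0, 0, 0, 0], [0, 0, -2, 0, 0, 0, 0], [0, 0, -2, 0, 0, 0, 0], [0, 0, -2, 0, 0, 0, 0], [0, 0, -4, 0, 0, 0, 0], [0, 0, -6, 0, 0, 0, 0], [0, 0, -7, 0, 0, 0, 0]],
  ],
)

```text
time: 21.4
tool_pos: [0.5236, -0.3486, 0.4479]
ee_rot: [3.141, -0.0, 1.734]
wrist_force: [0.7, 0.3, -1.1]
width: 0.0297
finger_force: 30.0
```

```bash
python3 - <<'E'
from h import *
plan(.5235,-.348,.2764,.165,2,False)
p=snap("wrist")
for t in models.tip_of(p,"saddle")[:2]: print(t["confidence"],t["xy"],atz(p,t["xy"],.215))
S=snap("scene"); t=models.tip_of(S,"saddle")[0]; print(t["confidence"],atz(S,t["xy"],.215))
E
```

```text
t 21.4 g [ 0.5237 -0.3486  0.2679] phi 0.163 j6 -0.841 dphi 0.002 | row x2: [ 0.3 -0.  -4.2] wz -0.0009 | total [ 0.6 -0.1 -8.5] tilt [0.0002 0.0001] F [ 0.71  0.34 -1.08]
0.73 [253.8, 237.3] [ 0.5267 -0.3683  0.215 ]
0.56 [252.0, 206.2] [ 0.5211 -0.3427  0.215 ]
0.79 [ 0.5259 -0.3471  0.215 ]
```

Call:
step_arm(
  commands=[
    [[0, 0, -10, 0, 0, 0, 0], [12, 0, 0, 0, 0, 0, 0], [20, 0, 0, 0, 0, 0, 0], [20, 0, 0, 0, 0, 0, 0], [20, 0, 0, 0, 0, 0, 0], [13, 0, -26, 0, 0, 0, 0], [10, 0, -26, 0, 0, 0, 0], [36, 8, 0, 0, 0, 0, 0], [49, 9, 0, 0, 0, 0, 0], [49, 9, 0, 0, 0, 0, 0], [49, 9, 0, 0, 0, 0, 0], [49, 9, 0, 0, 0, 0, 0], [49, 9, 0, 0, 0, 0, 0], [49, 9, 0, 0, 0, 0, 0], [49, 9, 0, 0, 0, 0, 0], [49, 9, 0, 0, 0, 0, 0], [40, 9, 0, 0, 0, 0, 0], [8, 2, 0, 0, 0, 0, 0], [0, 0, 0, 0, 0, 0, 0], [0, 0, 0, 0, 0, 0, 0]],
  ],
)

```text
time: 24.1
tool_pos: [0.5204, 0.2286, 0.5097]
ee_rot: [3.141, 0.0, 1.733]
wrist_force: [-0.2, -0.8, -1.3]
width: 0.0296
finger_force: 30.0
```

```bash
python3 - <<'E'
from h import *
plan(.52,.23,.33,.2,2,False)
p=snap("wrist"); save(p,"w7.png",1.5)
for t in models.tip_of(p,"pocket0")[:5]: print(t["confidence"],t["xy"],atz(p,t["xy"],.006))
for t in models.tip_of(p,"rack")[:1]: print(t["confidence"],t["xy"],atz(p,t["xy"],.0))
E
```

```text
t 24.1 g [0.5205 0.2285 0.3297] phi 0.162 j6 0.152 dphi 0.038 | row x2: [ 0.8 -0.1 -0.1] wz -0.019 | total [ 1.5 -0.2 -0.3] tilt [ 0.0004 -0.0004] F [-0.2  -0.82 -1.32]
0.73 [306.6, 64.2] [0.577  0.3867 0.006 ]
0.7 [247.3, 129.0] [0.5015 0.2732 0.006 ]
0.69 [274.0, 96.2] [0.5354 0.331  0.006 ]
0.67 [244.1, 65.5] [0.4814 0.3688 0.006 ]
0.64 [305.5, 123.6] [0.5937 0.2972 0.006 ]
0.71 [278.0, 93.1] [0.5413 0.3371 0.    ]
```

View pics/w7.png

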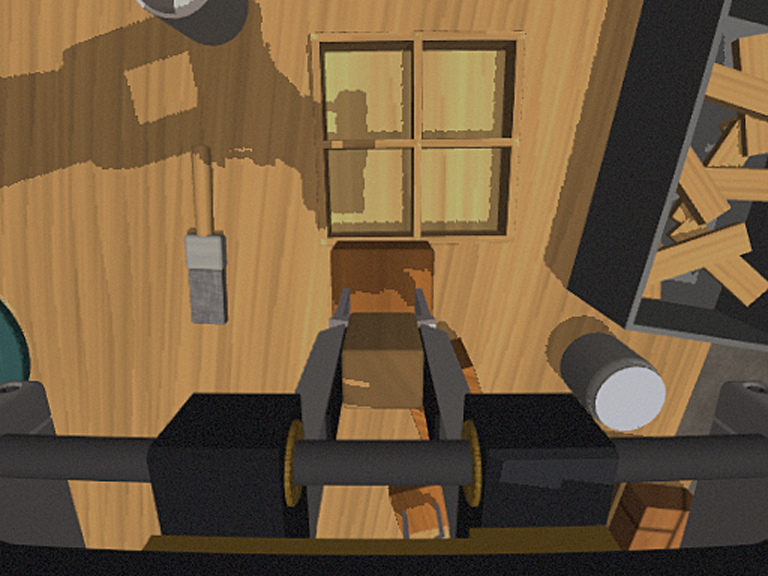

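```bash
python3 - <<'E'
from h import *
p=snap("wrist")
C=np.array([atz(p,np.array(u)/1.5,.046)[:2] for u in ((315,34),(524,34),(507,241),(321,239))])
print(C,C.mean(0)); m=atz(p,np.array((415,142))/1.5,.046); print("cross",m, [np.linalg.norm(C[i]-C[i-1]) for i in range(4)])
for a,b in ((0,1),(3,2)): d=C[b]-C[a]; print(np.arctan2(d[1],d[0]))
for a,b in ((3,0),(2,1)): d=C[b]-C[a]; print(np.arctan2(-d[0],d[1]))
E
```

```text
[[0.4285 0.4119]
 [0.6198 0.444 ]
 [0.6483 0.2512]
 [0.4588 0.2222]] [0.5388 0.3323]
cross [0.537  0.3317 0.046 ] [np.float64(0.19204491405092755), np.float64(0.1939255980744052), np.float64(0.19493634754746963), np.float64(0.19164347540678933)]
0.16669361120457482
0.15177298026013322
0.1585057170972327
0.14680950069820184
```

Call:
step_arm(
  commands=[
    [[30, 16, 0, 0, 0, 0, 0], [40, 22, 0, 0, 0, 0, 0], [40, 22, 0, 0, 0, 0, 0], [27, 16, 0, 0, 0, 0, 0], [10, 6, 10, 0, 0, 0, 0], [0, 0, 40, 0, 0, 0, 0], [0, 0, 45, 0, 0, 0, 0], [0, 0, 45, 0, 0, 0, 0], [0, 0, 30, 0, 0, 0, 0], [0, 0, 12, 0, 0, 0, 0], [0, 0, 8, 0, 0, 0, 0], [0, 0, 5, 0, 0, 0, 0], [0, 0, 3, 0, 0, 0, 0], [0, 0, 2, 0, 0, 0, 0], [0, 0, 1, 0, 0, 0, 0], [0, 0, 1, 0, 0, 0, 0], [0, 0, 1, 0, 0, 0, 0], [0, 0, 0, 0, 0, 0, 0]],
  ],
)

```text
time: 26.55
tool_pos: [0.5776, 0.388, 0.3064]
ee_rot: [-3.141, -0.0, 1.734]
wrist_force: [0.6, -0.3, -1.5]
width: 0.0298
finger_force: 30.0
```

```bash
python3 - <<'E'
from h import *
plan(.578,.387,.1254,.156,2,False)
E
```

```text
t 26.55 g [0.5776 0.388  0.1264] phi 0.163 j6 0.347 dphi -0.007 | row x2: [-0.5  0.1  0.5] wz 0.0036 | total [-1.   0.2  1. ] tilt [-0.0001  0.    ] F [ 0.55 -0.34 -1.49]
```

Call:
step_arm(
  commands=[
    [[0, 0, 1, 0, 0, 0, 0], [0, 0, 0.5, 0, 0, 0, 0], [0, 0, 0, 0, 0, 0, 35], [0, 0, 0, 0, 0, 0, 50], [0, 0, 0, 0, 0, 0, 64], [0, 0, -8, 0, 0, 0, 64], [0, 0, -25, 0, 0, 0, 64], [0, 0, -50, 0, 0, 0, 80], [0, 0, -50, 0, 0, 0, 94], [-20, -1, -25, 0, 0, 0, 94], [-55, -4, 0, 0, 0, 0, 94], [-55, -4, 0, 0, 0, 0, 94], [-55, -4, 0, 0, 0, 0, 94], [-55, -4, 0, 0, 0, 0, 94], [-55, -4, 0, 0, 0, 0, 94], [-55, -4, 0, 0, 0, 0, 94], [-55, -3, 0, 0, 0, 0, 94], [-55, -2, 0, 0, 0, 0, 94], [-24, -1, 0, 0, 0, 0, 94], [0, 0, 0, 0, 0, 0, 94]],
  ],
)

```text
time: 29.05
tool_pos: [0.6258, -0.0958, 0.463]
ee_rot: [3.141, -0.001, 1.732]
wrist_force: [0.1, 0.3, 0.2]
width: 0.0938
finger_force: 0.0
```

```bash
python3 - <<'E'
from h import *
S=snap("top"); T=snap("scene")
print("b0 in rack:"); fit(T,0,.006)
p=snap("wrist"); b=fit(p,1)
plan(b[1],b[2],.1335,b[3],11)
c=np.hstack([T["color"][120:240,290:410,::-1],S["color"][150:270,130:250,::-1],p["color"][80:320,140:380:1,::-1][::2,::2]])
cv2.imwrite("pics/c8.png",cv2.resize(c,None,fx=2.2,fy=2.2,interpolation=cv2.INTER_CUBIC))
E
```

```text
b0 in rack:
block 0 conf 0.97 npx 419
   cost 0.302 x 0.5647 y 0.3956 yaw -0.331
   cost 0.302 x 0.5653 y 0.3975 yaw -0.947
   cost 0.303 x 0.5628 y 0.3964 yaw -0.322
   cost 0.305 x 0.5641 y 0.3984 yaw -0.946
block 1 conf 0.97 npx 2509
   cost 0.053 x 0.6212 y -0.0923 yaw 0.431
   cost 0.054 x 0.6211 y -0.0927 yaw 0.439
   cost 0.054 x 0.6210 y -0.0927 yaw 0.440
   cost 0.054 x 0.6210 y -0.0928 yaw 0.451
t 29.3 g [ 0.6257 -0.0927  0.2834] phi 0.166 j6 -0.403 dphi 0.265 | row x11: [ 0.1 -0.4 13.6] wz -0.0241 | total [  1.   -4.5 149.9] tilt [0.0005 0.0005] F [0.07 0.9  0.04]
```

View pics/c8.png

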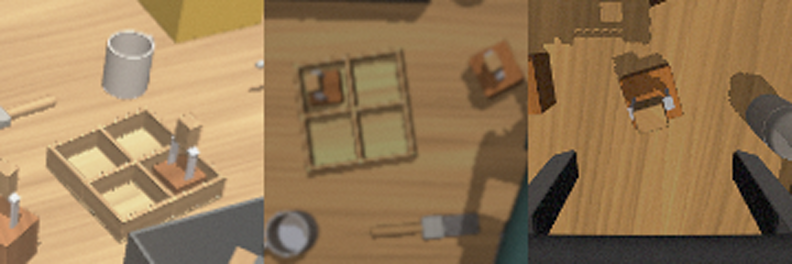

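Call:
step_arm(
  commands=[
    [[0.1, -0.4, 13.6, 0, 0, -0.024, 80], [0.1, -0.4, 13.6, 0, 0, -0.024, 70], [0.1, -0.4, 13.6, 0, 0, -0.024, 64], [0.1, -0.4, 13.6, 0, 0, -0.024, 64], [0.1, -0.4, 13.6, 0, 0, -0.024, 64], [0.1, -0.4, 13.6, 0, 0, -0.024, 64], [0.1, -0.4, 13.6, 0, 0, -0.024, 64], [0.1, -0.4, 13.6, 0, 0, -0.024, 64], [0.1, -0.4, 13.6, 0, 0, -0.024, 64], [0.1, -0.4, 13.6, 0, 0, -0.024, 64], [0.1, -0.4, 13.6, 0, 0, -0.024, 64], [0, 0, 0, 0, 0, 0, 64], [0, 0, 0, 0, 0, 0, 40], [0, 0, 0, 0, 0, 0, 20], [0, 0, 0, 0, 0, 0, 0], [0, 0, 0, 0, 0, 0, 0], [0, 0, 0, 0, 0, 0, 0]],
  ],
)

```text
time: 31.42
tool_pos: [0.6213, -0.0948, 0.3138]
ee_rot: [3.141, 0.0, 1.998]
wrist_force: [1.2, 0.3, 1.7]
width: 0.0303
finger_force: 29.8
```

```bash
python3 - <<'E'
from h import *
plan(.5107,-.274,.33,.163,8,False)
E
```

```text
t 31.43 g [ 0.6214 -0.0949  0.1338] phi 0.427 j6 -0.669 dphi -0.264 | row x8: [-17.1 -20.1 -24.5] wz 0.033 | total [-117.3 -174.8 -196.3] tilt [ 0.0008 -0.0001] F [1.2  0.33 1.7 ]
```

Call:
step_arm(
  commands=[
    [[0, 0, -15, 0, 0, 0, 0], [0, 0, -45, 0, 0, 0, 0], [0, 0, -50, 0, 0, 0, 0], [0, 0, -50, 0, 0, 0, 0], [0, 0, -36, 0, 0, 0, 0], [-17.1, -20.3, 0, 0, 0, 0.033, 0], [-17.1, -20.3, 0, 0, 0, 0.033, 0], [-17.1, -20.3, 0, 0, 0, 0.033, 0], [-17.1, -20.3, 0, 0, 0, 0.033, 0], [-17.1, -20.3, 0, 0, 0, 0.033, 0], [-17.1, -20.3, 0, 0, 0, 0.033, 0], [-17.1, -20.3, 0, 0, 0, 0.033, 0], [-17.1, -20.3, 0, 0, 0, 0.033, 0], [0, 0, 20, 0, 0, 0, 0], [0, 0, 20, 0, 0, 0, 0], [0, 0, 10, 0, 0, 0, 0], [0, 0, 0, 0, 0, 0, 0], [0, 0, 0, 0, 0, 0, 0]],
  ],
)

```text
time: 33.67
tool_pos: [0.509, -0.2743, 0.4605]
ee_rot: [3.14, 0.001, 1.734]
wrist_force: [0.6, -0.4, -2.0]
width: 0.0296
finger_force: 29.8
```

```bash
cat >> h.py <<'E'
def gripcheck(p):
    """dark side-by-side: report grip block position in hand from the mask's column centre / bottom"""
    for q in ("block0_grip","block1_grip","block2_grip","block3_grip"):
        for t in models.tip_of(p,q)[:1]: print(q,round(t["confidence"],2),np.round(t["xy"],1))
E
python3 - <<'E'
from h import *
plan(.5083,-.275,.2760,.163,2,False)
p=snap("wrist"); gripcheck(p)
E
```

```text
t 33.67 g [ 0.5092 -0.2744  0.2805] phi 0.163 j6 -0.756 dphi -0.0 | row x2: [-0.2 -0.5  2.2] wz 0.0002 | total [-0.4 -1.   4.5] tilt [ 0.0014 -0.0008] F [ 0.57 -0.39 -2.  ]
block1_grip 0.71 [255.6 244. ]
```

Call:
step_arm(
  commands=[
    [[0, -1, 4.5, 0, 0, 0, 0], [-10, 0, 0, 0, 0, 0, 0], [-13, 0, 0, 0, 0, 0, 0], [-13, 0, 0, 0, 0, 0, 0], [-13, 0, 0, 0, 0, 0, 0], [-13, 0, 0, 0, 0, 0, 0], [-9, 0, 0, 0, 0, 0, 0], [-4, 0, 0, 0, 0, 0, 0], [0, 0, 0, 0, 0, 0, 0], [0, 0, 0, 0, 0, 0, 0]],
  ],
)

```text
time: 35.17
tool_pos: [0.5201, -0.3481, 0.455]
ee_rot: [3.141, -0.0, 1.734]
wrist_force: [0.2, -0.0, -2.0]
width: 0.0297
finger_force: 29.8
```

```bash
python3 - <<'E'
from h import *
plan(.5205,-.349,.2470,.163,2,False)
p=snap("wrist"); gripcheck(p)
S=snap("scene");c=S["color"][130:260,60:190,::-1]; d=p["color"][120:330,150:360,::-1]
cv2.imwrite("pics/s9.png",np.hstack([cv2.resize(c,(390,390),interpolation=cv2.INTER_CUBIC),cv2.resize(d,(390,390))]))
E
```

```text
t 35.17 g [ 0.5201 -0.3481  0.275 ] phi 0.164 j6 -0.844 dphi -0.001 | row x2: [-0.5  0.1 14. ] wz 0.0003 | total [-0.9  0.2 28. ] tilt [0.0002 0.0002] F [ 0.2  -0.03 -1.98]
block0_grip 0.19 [253.2 244.5]
block1_grip 0.59 [252.4 242. ]
```

View pics/s9.png

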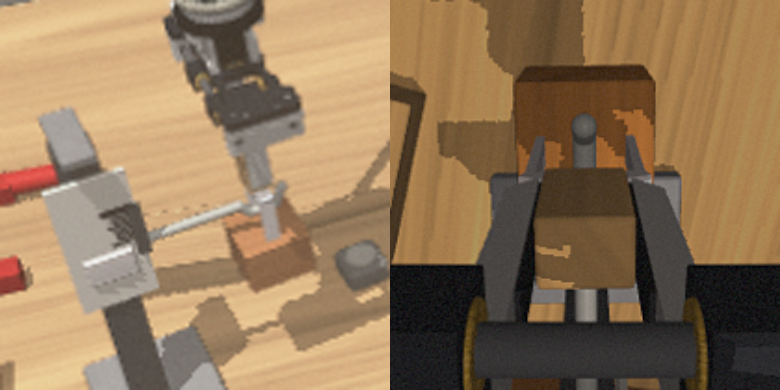

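Call:
step_arm(
  commands=[
    [[-0.5, 0, 4, 0, 0, 0, 0], [0, 0, 4, 0, 0, 0, 0], [0, 0, 4, 0, 0, 0, 0], [0, 0, 4, 0, 0, 0, 0], [0, 0, 4, 0, 0, 0, 0], [0, 0, 3, 0, 0, 0, 0], [0, 0, 2, 0, 0, 0, 0], [0, 0, 1.1, 0, 0, 0, 0], [0, 0, 1.1, 0, 0, 0, 0], [0, 0, 1.1, 0, 0, 0, 0], [0, 0, 1.1, 0, 0, 0, 0], [0, 0, 1.1, 0, 0, 0, 0], [0, 0, 1.1, 0, 0, 0, 0], [0, 0, 1.1, 0, 0, 0, 0], [0, 0, 1.1, 0, 0, 0, 0], [0, 0, 1.1, 0, 0, 0, 0], [0, 0, 1.1, 0, 0, 0, 0], [0, 0, 1.1, 0, 0, 0, 0], [0, 0, 1, 0, 0, 0, 0], [0, 0, 0, 0, 0, 0, 0]],
  ],
)

```text
time: 37.98
tool_pos: [0.5202, -0.3489, 0.4167]
ee_rot: [3.142, -0.0, 1.734]
wrist_force: [-0.1, 0.9, 0.2]
width: 0.0298
finger_force: 29.8
```

```bash
python3 - <<'E'
from h import *
plan(.5205,-.349,.2358,.163,2,False)
F=[]
for i in range(3): snap("top"); F.append(robot.get_obs()["wrist_force"])
print(np.mean(F,0))
E
```

```text
t 37.98 g [ 0.5202 -0.3489  0.2367] phi 0.163 j6 -0.845 dphi -0.0 | row x2: [-0.1  0.2  0.5] wz 0.0001 | total [-0.2  0.3  0.9] tilt [-0.      0.0003] F [-0.11  0.89  0.16]
[-0.0921  1.244  -0.4889]
```

Call:
step_arm(
  commands=[
    [[0, 0, 0.5, 0, 0, 0, 0], [0, 0, 0, 0, 0, 0, 35], [0, 0, 0, 0, 0, 0, 45], [0, 0, 0, 0, 0, 0, 60], [0, 0, 0, 0, 0, 0, 80], [0, 0, 0, 0, 0, 0, 80], [0, 0, 0, 0, 0, 0, 80], [0, 0, 0, 0, 0, 0, 80], [0, 0, 0, 0, 0, 0, 80], [0, 0, 0, 0, 0, 0, 80], [0, 0, 0, 0, 0, 0, 80], [0, 0, 0, 0, 0, 0, 80], [0, 0, 0, 0, 0, 0, 80], [0, 0, 0, 0, 0, 0, 80], [0, 0, 0, 0, 0, 0, 80], [0, 0, 0, 0, 0, 0, 80], [0, 0, 0, 0, 0, 0, 80], [0, 0, 0, 0, 0, 0, 80], [0, 0, 0, 0, 0, 0, 80], [0, 0, 0, 0, 0, 0, 80]],
  ],
)

```text
time: 40.62
tool_pos: [0.5201, -0.349, 0.4163]
ee_rot: [3.142, -0.0, 1.734]
wrist_force: [0.5, 1.4, 0.3]
width: 0.0799
finger_force: 0.0
```

```bash
cat >> h.py <<'E'
def still():
    A=snap("wrist")
    for i in range(5): eyes.snapshot("top")
    B=snap("wrist"); d=cv2.GaussianBlur(cv2.absdiff(A["color"],B["color"]).max(2),(5,5),0)[100:330,150:360]
    print("t",robot.get_obs()["time"],"maxdiff",d.max(),"n>15",(d>15).sum()); return B
E
python3 - <<'E'
from h import *
B=still(); gripcheck(B); cv2.imwrite("pics/w10.png",B["color"][:,:,::-1])
E
```

```text
t 40.975 maxdiff 16 n>15 3
block1_grip 0.88 [255.4 241.2]
block2_grip 0.29 [118.1  48.6]
block3_grip 0.66 [256.5 208.1]
```

Call:
step_arm(
  commands=[
    [[0, 0, 0, 0, 0, 0, 80], [0, 0, 0, 0, 0, 0, 80], [0, 0, 0, 0, 0, 0, 80], [0, 0, 0, 0, 0, 0, 80], [0, 0, 0, 0, 0, 0, 60], [0, 0, 0, 0, 0, 0, 42], [0, 0, 0, 0, 0, 0, 36], [0, 0, 0, 0, 0, 0, 30], [0, 0, 0, 0, 0, 0, 0], [0, 0, 0, 0, 0, 0, 0], [0, 0, 0, 0, 0, 0, 0], [0, 0, -1.5, 0, 0, 0, 0], [0, 0, -2, 0, 0, 0, 0], [0, 0, -2, 0, 0, 0, 0], [0, 0, -2, 0, 0, 0, 0], [0, 0, -2, 0, 0, 0, 0], [0, 0, -2, 0, 0, 0, 0], [0, 0, -2, 0, 0, 0, 0], [0, 0, -3, 0, 0, 0, 0], [0, 0, -5, 0, 0, 0, 0]],
  ],
)

```text
time: 43.68
tool_pos: [0.5201, -0.349, 0.4377]
ee_rot: [-3.141, -0.001, 1.734]
wrist_force: [0.5, 0.6, -2.2]
width: 0.03
finger_force: 29.8
```

```bash
python3 - <<'E'
from h import *
plan(.5205,-.349,.278,.163,2,False)
E
```

```text
t 43.67 g [ 0.5199 -0.3489  0.2577] phi 0.163 j6 -0.845 dphi -0.0 | row x2: [ -0.1   0.3 -10.2] wz 0.0001 | total [ -0.2   0.5 -20.3] tilt [-0.0007  0.0006] F [ 0.45  0.61 -2.16]
```

Call:
step_arm(
  commands=[
    [[0, 0, -9, 0, 0, 0, 0], [0, 0, -9, 0, 0, 0, 0], [15, 0, 0, 0, 0, 0, 0], [25, 0, 0, 0, 0, 0, 0], [25, 0, 0, 0, 0, 0, 0], [15, 0, -34, 0, 0, 0, 0], [20, 3, -34, 0, 0, 0, 0], [53, 7, 0, 0, 0, 0, 0], [53, 7, 0, 0, 0, 0, 0], [53, 7, 0, 0, 0, 0, 0], [53, 7, 0, 0, 0, 0, 0], [53, 7, 0, 0, 0, 0, 0], [53, 7, 0, 0, 0, 0, 0], [53, 7, 0, 0, 0, 0, 0], [53, 7, 0, 0, 0, 0, 0], [53, 7, 0, 0, 0, 0, 0], [53, 7, 0, 0, 0, 0, 0], [53, 7, 0, 0, 0, 0, 0], [30, 0, 0, 0, 0, 0, 0], [5, 0, 0, 0, 0, 0, 0]],
  ],
)

```text
time: 46.18
tool_pos: [0.4811, 0.3746, 0.523]
ee_rot: [-3.14, 0.0, 1.738]
wrist_force: [-0.4, -0.1, -2.5]
width: 0.03
finger_force: 30.0
```

Call:
step_arm(
  commands=[
    [[0, 0, 0, 0, 0, 0, 0], [0, 0, 0, 0, 0, 0, 0]],
  ],
)

```text
time: 46.42
tool_pos: [0.4825, 0.3713, 0.5243]
ee_rot: [3.141, 0.0, 1.732]
wrist_force: [0.1, -0.2, -1.3]
width: 0.0299
finger_force: 30.0
```

```bash
python3 - <<'E'
from h import *
plan(.483,.372,.1398,.158,6,False)
p=snap("wrist"); gripcheck(p)
E
```

```text
t 46.42 g [0.4826 0.3713 0.3443] phi 0.162 j6 0.401 dphi -0.004 | row x6: [ 0.1  0.1 34.1] wz 0.0006 | total [  0.7   0.4 204.5] tilt [ 0.0006 -0.0001] F [ 0.11 -0.19 -1.28]
block0_grip 0.75 [323.7 165.9]
block1_grip 0.76 [253.8 241.3]
```

Call:
step_arm(
  commands=[
    [[0.7, 0.4, 30, 0, 0, 0, 0], [0, 0, 45, 0, 0, 0, 0], [0, 0, 45, 0, 0, 0, 0], [0, 0, 40, 0, 0, 0, 0], [0, 0, 20, 0, 0, 0, 0], [0, 0, 10, 0, 0, 0, 0], [0, 0, 6, 0, 0, 0, 0], [0, 0, 3, 0, 0, 0, 0], [0, 0, 2, 0, 0, 0, 0], [0, 0, 1, 0, 0, 0, 0], [0, 0, 1, 0, 0, 0, 0], [0, 0, 1, 0, 0, 0, 0], [0, 0, 0.5, 0, 0, 0, 0], [0, 0, 0, 0, 0, 0, 0]],
  ],
)

```text
time: 48.42
tool_pos: [0.4827, 0.3732, 0.3205]
ee_rot: [3.141, -0.0, 1.734]
wrist_force: [-1.5, -1.2, 4.8]
width: 0.0297
finger_force: 30.0
```

```bash
python3 - <<'E'
from h import *
plan(.483,.372,.1398,.158,6,False)
print(proj(p:=snap("scene"),[[.44,-.106,.1]]))
fit(p,2)
E
```

```text
t 48.42 g [0.4829 0.3733 0.1405] phi 0.163 j6 0.402 dphi -0.005 | row x6: [-0.2 -0.   0.1] wz 0.0009 | total [-1.3 -0.1  0.7] tilt [0.0009 0.0006] F [-1.5  -1.17  4.8 ]
[[220.8562 191.3955]]
block 2 conf 0.91 npx 873
   cost 0.055 x 0.4487 y -0.1064 yaw 0.205
   cost 0.056 x 0.4487 y -0.1065 yaw 0.203
   cost 0.056 x 0.4486 y -0.1069 yaw 0.206
   cost 0.057 x 0.4477 y -0.1065 yaw 0.200
```

Call:
step_arm(
  commands=[
    [[0, 0, 0, 0, 0, 0, 35], [0, 0, 0, 0, 0, 0, 48], [0, 0, 0, 0, 0, 0, 60], [0, 0, -8, 0, 0, 0, 60], [0, 0, -25, 0, 0, 0, 60], [0, 0, -50, 0, 0, 0, 70], [0, 0, -50, 0, 0, 0, 70], [-20, -5, -27, 0, 0, 0, 70], [-52, -13, 0, 0, 0, 0, 70], [-52, -13, 0, 0, 0, 0, 70], [-52, -13, 0, 0, 0, 0, 70], [-52, -13, 0, 0, 0, 0, 70], [-52, -13, 0, 0, 0, 0, 70], [-52, -13, 0, 0, 0, 0, 70], [-52, -13, 0, 0, 0, 0, 70], [-52, -13, 0, 0, 0, 0, 70], [-30, -7, 0, 0, 0, 0, 70], [0, 0, 0, 0, 0, 0, 70], [0, 0, 0, 0, 0, 0, 70], [0, 0, 0, 0, 0, 0, 70]],
  ],
)

```text
time: 51.02
tool_pos: [0.444, -0.1043, 0.4795]
ee_rot: [3.141, -0.0, 1.736]
wrist_force: [-0.5, 0.7, -0.1]
width: 0.0697
finger_force: 0.0
```

```bash
python3 - <<'E'
from h import *
p=snap("wrist"); b=fit(p,2)
plan(b[1],b[2],.148,b[3],11)
S=snap("scene");T=snap("top")
c=np.hstack([S["color"][100:260,240:400,::-1],T["color"][150:310,130:290,::-1],p["color"][50:370,100:420,::-1][::2,::2]])
cv2.imwrite("pics/c11.png",cv2.resize(c,None,fx=1.65,fy=1.65,interpolation=cv2.INTER_CUBIC))
E
```

```text
block 2 conf 0.7 npx 2904
   cost 0.066 x 0.4474 y -0.1056 yaw 0.221
   cost 0.066 x 0.4475 y -0.1054 yaw 0.235
   cost 0.066 x 0.4471 y -0.1055 yaw 0.256
   cost 0.067 x 0.4473 y -0.1055 yaw 0.233
t 51.12 g [ 0.4441 -0.1044  0.2994] phi 0.165 j6 -0.521 dphi 0.056 | row x11: [-0.2  0.3 13.8] wz -0.005 | total [ -1.8   3.  151.4] tilt [0.0003 0.0002] F [-0.1   0.1  -0.62]
```

View pics/c11.png

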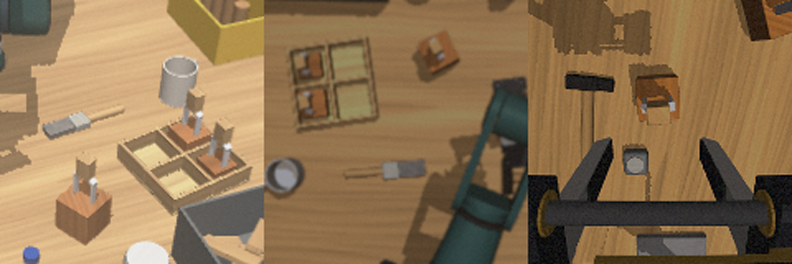

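Call:
step_arm(
  commands=[
    [[-0.2, 0.3, 13.8, 0, 0, -0.006, 64], [-0.2, 0.3, 13.8, 0, 0, -0.006, 64], [-0.2, 0.3, 13.8, 0, 0, -0.006, 64], [-0.2, 0.3, 13.8, 0, 0, -0.006, 64], [-0.2, 0.3, 13.8, 0, 0, -0.006, 64], [-0.2, 0.3, 13.8, 0, 0, -0.006, 64], [-0.2, 0.3, 13.8, 0, 0, -0.006, 64], [-0.2, 0.3, 13.8, 0, 0, -0.006, 64], [-0.2, 0.3, 13.8, 0, 0, -0.006, 64], [-0.2, 0.3, 13.8, 0, 0, -0.006, 64], [-0.2, 0.3, 13.4, 0, 0, -0.006, 64], [0, 0, 0, 0, 0, 0, 64], [0, 0, 0, 0, 0, 0, 40], [0, 0, 0, 0, 0, 0, 20], [0, 0, 0, 0, 0, 0, 0], [0, 0, 0, 0, 0, 0, 0], [0, 0, 0, 0, 0, 0, 0]],
  ],
)

```text
time: 53.35
tool_pos: [0.4477, -0.107, 0.3282]
ee_rot: [3.141, 0.0, 1.8]
wrist_force: [-0.8, 0.3, 0.6]
width: 0.0299
finger_force: 30.0
```

```bash
python3 - <<'E'
from h import *
plan(.5083,-.275,.2760,.163,6,False)
E
```

```text
t 53.35 g [ 0.4478 -0.107   0.1482] phi 0.229 j6 -0.587 dphi -0.066 | row x6: [-29.5   4.3 -21.3] wz 0.011 | total [-177.4   20.8 -127.8] tilt [ 0.0006 -0.0001] F [-0.78  0.25  0.63]
```

Call:
step_arm(
  commands=[
    [[0, 0, -12, 0, 0, 0, 0], [0, 0, -38, 0, 0, 0, 0], [0, 0, -42, 0, 0, 0, 0], [0, 0, -36, 0, 0, 0, 0], [-15, 2.2, 0, 0, 0, 0.011, 0], [-29.5, 4.3, 0, 0, 0, 0.011, 0], [-29.5, 4.3, 0, 0, 0, 0.011, 0], [-29.5, 4.3, 0, 0, 0, 0.011, 0], [-29.5, 4.3, 0, 0, 0, 0.011, 0], [-29.5, 4.3, 0, 0, 0, 0.011, 0], [-14.5, 2.1, 0, 0, 0, 0, 0], [0, 0, 0, 0, 0, 0, 0], [0, 0, 0, 0, 0, 0, 0]],
  ],
)

```text
time: 54.98
tool_pos: [0.5073, -0.2749, 0.4554]
ee_rot: [-3.141, -0.001, 1.735]
wrist_force: [0.1, -0.3, -3.2]
width: 0.0299
finger_force: 30.0
```

```bash
python3 - <<'E'
from h import *
plan(.5083,-.275,.2760,.163,6,False)
p=snap("wrist"); gripcheck(p)
E
```

```text
t 54.98 g [ 0.5072 -0.2747  0.2754] phi 0.164 j6 -0.759 dphi -0.001 | row x6: [-0.1  0.2 -0.1] wz 0.0001 | total [-0.4  1.  -0.6] tilt [-0.0008  0.0012] F [ 0.15 -0.27 -3.24]
block2_grip 0.59 [255.9 240.9]
```

Call:
step_arm(
  commands=[
    [[0, 0.6, -1, 0, 0, 0, 0], [-10, 0, 0, 0, 0, 0, 0], [-13, 0, 0, 0, 0, 0, 0], [-13, 0, 0, 0, 0, 0, 0], [-13, 0, 0, 0, 0, 0, 0], [-13, 0, 0, 0, 0, 0, 0], [-9, 0, 0, 0, 0, 0, 0], [-4, 0, 0, 0, 0, 0, 0], [0, 0, 0, 0, 0, 0, 0], [0, 0, 0, 0, 0, 0, 0]],
  ],
)

```text
time: 56.48
tool_pos: [0.5203, -0.349, 0.457]
ee_rot: [3.141, -0.0, 1.734]
wrist_force: [0.7, -0.2, -2.9]
width: 0.0296
finger_force: 30.0
```

```bash
python3 - <<'E'
from h import *
plan(.5205,-.349,.2472,.163,2,False)
p=snap("wrist"); gripcheck(p)
F=[]
for i in range(3): snap("top"); F.append(robot.get_obs()["wrist_force"])
print(np.mean(F,0))
E
```

```text
t 56.48 g [ 0.5203 -0.349   0.277 ] phi 0.164 j6 -0.845 dphi -0.001 | row x2: [-0.   0.1 14.9] wz 0.0003 | total [-0.   0.2 29.8] tilt [0.0001 0.0002] F [ 0.74 -0.18 -2.94]
block2_grip 0.76 [256.2 243.1]
[-0.3778  0.5488 -2.9876]
```

Call:
step_arm(
  commands=[
    [[0, 0, 4, 0, 0, 0, 0], [0, 0, 5, 0, 0, 0, 0], [0, 0, 5, 0, 0, 0, 0], [0, 0, 5, 0, 0, 0, 0], [0, 0, 4, 0, 0, 0, 0], [0, 0, 3, 0, 0, 0, 0], [0, 0, 2, 0, 0, 0, 0], [0, 0, 1.4, 0, 0, 0, 0], [0, 0, 1.4, 0, 0, 0, 0], [0, 0, 1.4, 0, 0, 0, 0], [0, 0, 1.4, 0, 0, 0, 0], [0, 0, 1.4, 0, 0, 0, 0], [0, 0, 1.4, 0, 0, 0, 0], [0, 0, 1.4, 0, 0, 0, 0], [0, 0, 1.4, 0, 0, 0, 0], [0, 0, 1.4, 0, 0, 0, 0], [0, 0, 1.4, 0, 0, 0, 0], [0, 0, 1.4, 0, 0, 0, 0], [0, 0, 1.4, 0, 0, 0, 0], [0, 0, 1.2, 0, 0, 0, 0]],
  ],
)

```text
time: 59.38
tool_pos: [0.5202, -0.3493, 0.4109]
ee_rot: [3.141, -0.0, 1.734]
wrist_force: [-0.7, 1.5, 0.7]
width: 0.0298
finger_force: 30.0
```

```bash
python3 - <<'E'
from h import *
F=[]
for i in range(5): snap("top"); F.append(robot.get_obs()["wrist_force"])
print(np.mean(F,0))
plan(.5205,-.349,.2300,.163,2,False)
E
```

```text
[-0.0629  1.5699  0.5976]
t 59.62 g [ 0.5203 -0.3492  0.2309] phi 0.163 j6 -0.845 dphi -0.0 | row x2: [0.1 0.1 0.5] wz 0.0002 | total [0.2 0.3 0.9] tilt [0.     0.0003] F [-1.02  1.14  0.44]
```

Call:
step_arm(
  commands=[
    [[0, 0, 0, 0, 0, 0, 32], [0, 0, 0, 0, 0, 0, 38], [0, 0, 0, 0, 0, 0, 48], [0, 0, 0, 0, 0, 0, 62], [0, 0, 0, 0, 0, 0, 80], [0, 0, 0, 0, 0, 0, 80], [0, 0, 0, 0, 0, 0, 80], [0, 0, 0, 0, 0, 0, 80], [0, 0, 0, 0, 0, 0, 80], [0, 0, 0, 0, 0, 0, 80], [0, 0, 0, 0, 0, 0, 80], [0, 0, 0, 0, 0, 0, 80], [0, 0, 0, 0, 0, 0, 80], [0, 0, 0, 0, 0, 0, 80], [0, 0, 0, 0, 0, 0, 80], [0, 0, 0, 0, 0, 0, 80], [0, 0, 0, 0, 0, 0, 80], [0, 0, 0, 0, 0, 0, 80], [0, 0, 0, 0, 0, 0, 80], [0, 0, 0, 0, 0, 0, 80]],
  ],
)

```text
time: 62.12
tool_pos: [0.5202, -0.3494, 0.4108]
ee_rot: [3.142, -0.0, 1.734]
wrist_force: [0.0, 0.8, 0.1]
width: 0.0804
finger_force: 0.0
```

```bash
python3 - <<'E'
from h import *
B=still(); gripcheck(B); print(B["obs"]["wrist_force"])
S=snap("scene");c=S["color"][130:260,60:190,::-1]; d=B["color"][120:330,150:360,::-1]
cv2.imwrite("pics/s12.png",np.hstack([cv2.resize(c,(390,390),interpolation=cv2.INTER_CUBIC),cv2.resize(d,(390,390))]))
E
```

```text
t 62.475 maxdiff 16 n>15 1
block2_grip 0.69 [253.7 238.6]
block3_grip 0.45 [119.9 216.7]
[-0.5005 -0.2606  0.042 ]
```

View pics/s12.png

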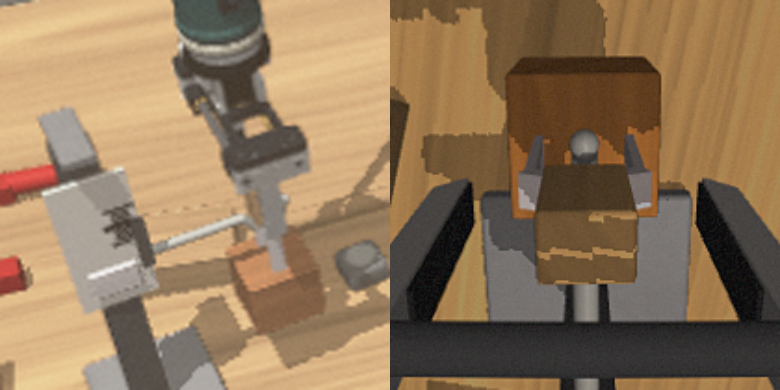

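Call:
step_arm(
  commands=[
    [[0, 0, 0, 0, 0, 0, 80], [0, 0, 0, 0, 0, 0, 80], [0, 0, 0, 0, 0, 0, 80], [0, 0, 0, 0, 0, 0, 80], [0, 0, 0, 0, 0, 0, 60], [0, 0, 0, 0, 0, 0, 42], [0, 0, 0, 0, 0, 0, 36], [0, 0, 0, 0, 0, 0, 30], [0, 0, 0, 0, 0, 0, 0], [0, 0, 0, 0, 0, 0, 0], [0, 0, 0, 0, 0, 0, 0], [0, 0, -1.5, 0, 0, 0, 0], [0, 0, -2.5, 0, 0, 0, 0], [0, 0, -2.5, 0, 0, 0, 0], [0, 0, -2.5, 0, 0, 0, 0], [0, 0, -2.5, 0, 0, 0, 0], [0, 0, -2.5, 0, 0, 0, 0], [0, 0, -2.5, 0, 0, 0, 0], [0, 0, -2.5, 0, 0, 0, 0], [0, 0, -4, 0, 0, 0, 0]],
  ],
)

```text
time: 65.22
tool_pos: [0.5201, -0.3494, 0.4336]
ee_rot: [-3.141, -0.001, 1.734]
wrist_force: [1.1, -0.2, -2.8]
width: 0.03
finger_force: 30.0
```

```bash
python3 - <<'E'
from h import *
plan(.5205,-.349,.278,.163,2,False)
E
```

```text
t 65.22 g [ 0.5199 -0.3493  0.2536] phi 0.163 j6 -0.845 dphi 0.0 | row x2: [  0.1   0.3 -12.2] wz -0.0 | total [  0.2   0.6 -24.4] tilt [-0.001   0.0007] F [ 1.15 -0.16 -2.84]
```

Call:
step_arm(
  commands=[
    [[0, 0, -12, 0, 0, 0, 0], [0, 0, -12, 0, 0, 0, 0], [15, 0, 0, 0, 0, 0, 0], [25, 0, 0, 0, 0, 0, 0], [25, 0, 0, 0, 0, 0, 0], [10, 0, -41, 0, 0, 0, 0], [15, 5, -41, 0, 0, 0, 0], [50, 16.5, 0, 0, 0, 0, 0], [50, 16.5, 0, 0, 0, 0, 0], [50, 16.5, 0, 0, 0, 0, 0], [50, 16.5, 0, 0, 0, 0, 0], [50, 16.5, 0, 0, 0, 0, 0], [50, 16.5, 0, 0, 0, 0, 0], [50, 16.5, 0, 0, 0, 0, 0], [50, 16.5, 0, 0, 0, 0, 0], [50, 16.5, 0, 0, 0, 0, 0], [50, 16.5, 0, 0, 0, 0, 0], [28, 6, 0, 0, 0, 0, 0], [3, 0, 0, 0, 0, 0, 0], [0, 0, 0, 0, 0, 0, 0]],
  ],
)

```text
time: 67.72
tool_pos: [0.5925, 0.2918, 0.54]
ee_rot: [-3.141, 0.001, 1.734]
wrist_force: [-0.3, -0.7, -2.8]
width: 0.03
finger_force: 30.0
```

```bash
python3 - <<'E'
from h import *
plan(.593,.292,.1542,.158,6,False)
p=snap("wrist"); gripcheck(p)
E
```

```text
t 67.72 g [0.5924 0.2917 0.36  ] phi 0.163 j6 0.208 dphi -0.005 | row x6: [ 0.1  0.1 34.3] wz 0.0009 | total [  0.3   0.7 205.8] tilt [-0.0003 -0.0006] F [-0.32 -0.65 -2.78]
block0_grip 0.81 [254.1  88.3]
block1_grip 0.85 [176.8  94.1]
block2_grip 0.89 [254.2 241.1]
block3_grip 0.6 [246.2 321.8]
```

Call:
step_arm(
  commands=[
    [[0, 0.5, 30, 0, 0, 0, 0], [0, 0, 45, 0, 0, 0, 0], [0, 0, 45, 0, 0, 0, 0], [0, 0, 40, 0, 0, 0, 0], [0, 0, 20, 0, 0, 0, 0], [0, 0, 11, 0, 0, 0, 0], [0, 0, 6, 0, 0, 0, 0], [0, 0, 3, 0, 0, 0, 0], [0, 0, 2, 0, 0, 0, 0], [0, 0, 1, 0, 0, 0, 0], [0, 0, 1, 0, 0, 0, 0], [0, 0, 1, 0, 0, 0, 0], [0, 0, 0.5, 0, 0, 0, 0], [0, 0, 0, 0, 0, 0, 0]],
  ],
)

```text
time: 69.72
tool_pos: [0.5935, 0.292, 0.3349]
ee_rot: [3.141, -0.0, 1.734]
wrist_force: [0.3, -0.8, -0.6]
width: 0.0299
finger_force: 30.0
```

```bash
python3 - <<'E'
from h import *
plan(.593,.292,.1542,.158,6,False)
fit(snap("scene"),3)
E
```

```text
t 69.72 g [0.5936 0.2921 0.1549] phi 0.163 j6 0.208 dphi -0.005 | row x6: [-0.  -0.1  0.1] wz 0.0009 | total [-0.  -0.6  0.7] tilt [0.0005 0.0003] F [ 0.31 -0.77 -0.6 ]
block 3 conf 0.64 npx 1099
   cost 0.099 x 0.6177 y 0.0701 yaw -0.918
   cost 0.100 x 0.6177 y 0.0701 yaw -0.900
   cost 0.100 x 0.6159 y 0.0717 yaw -0.944
   cost 0.100 x 0.6175 y 0.0703 yaw -0.869
```

Call:
step_arm(
  commands=[
    [[0, 0, 0.7, 0, 0, 0, 0], [0, 0, 0, 0, 0, 0, 0], [0, 0, 0, 0, 0, 0, 35], [0, 0, 0, 0, 0, 0, 48], [0, 0, 0, 0, 0, 0, 60], [0, 0, -8, 0, 0, 0, 60], [0, 0, -25, 0, 0, 0, 60], [0, 0, -50, 0, 0, 0, 70], [0, 0, -50, 0, 0, 0, 70], [-20, -2, -27, 0, 0, 0, 70], [-50, -3, 0, 0, 0, 0, 70], [-50, -3, 0, 0, 0, 0, 70], [-50, -3, 0, 0, 0, 0, 70], [-40, -3, 0, 0, 0, 0, 70], [-12, 0, 0, 0, 0, 0, 70], [0, 0, 0, 0, 0, 0, 70], [0, 0, 0, 0, 0, 0, 70], [0, 0, 0, 0, 0, 0, 70]],
  ],
)

```text
time: 72.08
tool_pos: [0.6156, 0.0722, 0.4937]
ee_rot: [3.141, -0.0, 1.736]
wrist_force: [-0.2, 0.0, 0.7]
width: 0.0697
finger_force: 0.0
```

```bash
python3 - <<'E'
from h import *
p=snap("wrist"); b=fit(p,3)
plan(b[1],b[2],.163,b[3],11)
T=snap("top")
c=np.hstack([p["color"][60:380,100:420,::-1],cv2.resize(T["color"][150:270,130:250,::-1],(320,320),interpolation=cv2.INTER_CUBIC)])
cv2.imwrite("pics/c13.png",c)
E
```

```text
block 3 conf 0.57 npx 3361
   cost 0.042 x 0.6171 y 0.0714 yaw 0.529
   cost 0.042 x 0.6171 y 0.0713 yaw 0.528
   cost 0.043 x 0.6172 y 0.0713 yaw 0.526
   cost 0.043 x 0.6170 y 0.0715 yaw 0.524
t 72.17 g [0.6157 0.0719 0.3137] phi 0.165 j6 -0.14 dphi 0.364 | row x11: [-0.1  0.1 13.7] wz -0.0331 | total [ -0.8   1.4 150.7] tilt [0.     0.0002] F [ 0.01 -0.04 -0.4 ]
```

View pics/c13.png

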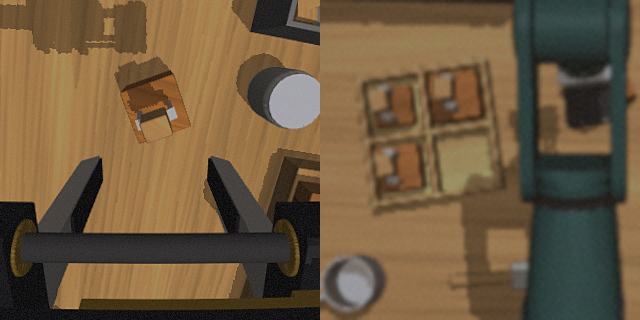

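Call:
step_arm(
  commands=[
    [[-0.1, 0.1, 13.7, 0, 0, -0.0331, 64], [-0.1, 0.1, 13.7, 0, 0, -0.0331, 64], [-0.1, 0.1, 13.7, 0, 0, -0.0331, 64], [-0.1, 0.1, 13.7, 0, 0, -0.0331, 64], [-0.1, 0.1, 13.7, 0, 0, -0.0331, 64], [-0.1, 0.1, 13.7, 0, 0, -0.0331, 64], [-0.1, 0.1, 13.7, 0, 0, -0.0331, 64], [-0.1, 0.1, 13.7, 0, 0, -0.0331, 64], [-0.1, 0.1, 13.7, 0, 0, -0.0331, 64], [-0.1, 0.1, 13.7, 0, 0, -0.0331, 64], [-0.1, 0.1, 13.5, 0, 0, -0.0331, 64], [0, 0, 0, 0, 0, 0, 64], [0, 0, 0, 0, 0, 0, 40], [0, 0, 0, 0, 0, 0, 20], [0, 0, 0, 0, 0, 0, 0], [0, 0, 0, 0, 0, 0, 0], [0, 0, 0, 0, 0, 0, 0]],
  ],
)

```text
time: 74.35
tool_pos: [0.6171, 0.07, 0.3436]
ee_rot: [3.141, 0.0, 2.098]
wrist_force: [-0.6, -0.6, 1.3]
width: 0.0297
finger_force: 29.8
```

```bash
python3 - <<'E'
from h import *
plan(.5083,-.275,.2770,.163,9,False)
E
```

```text
t 74.35 g [0.6172 0.07   0.1636] phi 0.527 j6 -0.506 dphi -0.364 | row x9: [-31.7 -25.1 -12.6] wz 0.0405 | total [-243.3 -267.7 -113.5] tilt [0.0006 0.0001] F [-0.61 -0.61  1.29]
```

Call:
step_arm(
  commands=[
    [[0, 0, -12, 0, 0, 0, 0], [0, 0, -36, 0, 0, 0, 0], [0, 0, -38, 0, 0, 0, 0], [0, 0, -28, 0, 0, 0, 0], [-16, -12.5, 0, 0, 0, 0.0405, 0], [-31.7, -25.1, 0, 0, 0, 0.0405, 0], [-31.7, -25.1, 0, 0, 0, 0.0405, 0], [-31.7, -25.1, 0, 0, 0, 0.0405, 0], [-31.7, -25.1, 0, 0, 0, 0.0405, 0], [-31.7, -25.1, 0, 0, 0, 0.0405, 0], [-31.7, -25.1, 0, 0, 0, 0.0405, 0], [-31.7, -25.1, 0, 0, 0, 0.0405, 0], [-25, -22, 0, 0, 0, 0.0405, 0], [-10, -8, 0, 0, 0, 0, 0], [0, 0, 0, 0, 0, 0, 0], [0, 0, 0, 0, 0, 0, 0]],
  ],
)

```text
time: 76.35
tool_pos: [0.5074, -0.2586, 0.4566]
ee_rot: [-3.141, -0.001, 1.735]
wrist_force: [-0.5, -0.5, -4.3]
width: 0.03
finger_force: 29.9
```

```bash
python3 - <<'E'
from h import *
plan(.5083,-.275,.2770,.163,2,False)
p=snap("wrist"); gripcheck(p)
E
```

```text
t 76.35 g [ 0.5073 -0.2584  0.2766] phi 0.164 j6 -0.735 dphi -0.001 | row x2: [-8.3 -0.9 -0.2] wz 0.0004 | total [-16.5  -1.7  -0.4] tilt [-0.0003  0.0013] F [-0.51 -0.54 -4.26]
block3_grip 0.75 [255.1 239.6]
```

Call:
step_arm(
  commands=[
    [[-8, -1, -0.5, 0, 0, 0, 0], [-8, -0.7, 0, 0, 0, 0, 0], [-10, 0, 0, 0, 0, 0, 0], [-13, 0, 0, 0, 0, 0, 0], [-13, 0, 0, 0, 0, 0, 0], [-13, 0, 0, 0, 0, 0, 0], [-13, 0, 0, 0, 0, 0, 0], [-9, 0, 0, 0, 0, 0, 0], [-4, 0, 0, 0, 0, 0, 0], [0, 0, 0, 0, 0, 0, 0], [0, 0, 0, 0, 0, 0, 0]],
  ],
)

```text
time: 77.97
tool_pos: [0.5201, -0.349, 0.4578]
ee_rot: [3.141, -0.0, 1.734]
wrist_force: [-0.2, 0.1, -3.3]
width: 0.03
finger_force: 29.9
```

```bash
python3 - <<'E'
from h import *
F=[]
for i in range(4): p=snap("wrist"); F.append(robot.get_obs()["wrist_force"])
gripcheck(p);print(np.mean(F,0))
plan(.5205,-.349,.2476,.163,2,False)
E
```

```text
block3_grip 0.61 [254. 241.]
[ 0.2873  0.307  -3.6076]
t 78.38 g [ 0.5201 -0.3493  0.2777] phi 0.163 j6 -0.845 dphi 0.0 | row x2: [ 0.1  0.2 15.1] wz -0.0 | total [ 0.2  0.4 30.1] tilt [0.0001 0.    ] F [ 0.47  0.25 -3.77]
```

Call:
step_arm(
  commands=[
    [[0, 0, 4, 0, 0, 0, 0], [0, 0, 5, 0, 0, 0, 0], [0, 0, 5, 0, 0, 0, 0], [0, 0, 5, 0, 0, 0, 0], [0, 0, 4, 0, 0, 0, 0], [0, 0, 3, 0, 0, 0, 0], [0, 0, 2, 0, 0, 0, 0], [0, 0, 1.5, 0, 0, 0, 0], [0, 0, 1.5, 0, 0, 0, 0], [0, 0, 1.5, 0, 0, 0, 0], [0, 0, 1.5, 0, 0, 0, 0], [0, 0, 1.5, 0, 0, 0, 0], [0, 0, 1.5, 0, 0, 0, 0], [0, 0, 1.5, 0, 0, 0, 0], [0, 0, 1.5, 0, 0, 0, 0], [0, 0, 1.5, 0, 0, 0, 0], [0, 0, 1.5, 0, 0, 0, 0], [0, 0, 1.5, 0, 0, 0, 0], [0, 0, 1.5, 0, 0, 0, 0], [0, 0, 1.5, 0, 0, 0, 0]],
  ],
)

```text
time: 80.88
tool_pos: [0.5201, -0.3493, 0.4102]
ee_rot: [3.141, 0.0, 1.734]
wrist_force: [-1.0, 0.8, -0.6]
width: 0.03
finger_force: 29.9
```

```bash
python3 - <<'E'
from h import *
F=[]
for i in range(5): p=snap("wrist"); F.append(robot.get_obs()["wrist_force"])
gripcheck(p);print(np.mean(F,0))
plan(.5205,-.349,.2476-.023,.163,2,False)
E
```

```text
block3_grip 0.84 [252.5 244.1]
[-0.1581  1.672  -0.3754]
t 81.33 g [ 0.5202 -0.3493  0.2302] phi 0.163 j6 -0.845 dphi 0.0 | row x2: [0.1 0.2 2.8] wz -0.0 | total [0.2 0.4 5.6] tilt [0.0001 0.0003] F [ 0.47  2.91 -0.62]
```

Call:
step_arm(
  commands=[
    [[0, 0, 1, 0, 0, 0, 0], [0, 0, 1, 0, 0, 0, 0], [0, 0, 1, 0, 0, 0, 0], [0, 0, 0, 0, 0, 0, 0], [0, 0, 0, 0, 0, 0, 0]],
  ],
)

```text
time: 81.95
tool_pos: [0.5201, -0.3494, 0.4072]
ee_rot: [3.141, -0.0, 1.734]
wrist_force: [0.5, 2.6, -0.6]
width: 0.03
finger_force: 29.9
```

```bash
python3 - <<'E'
from h import *
F=[]
for i in range(6): p=snap("wrist"); F.append(robot.get_obs()["wrist_force"])
print(np.mean(F,0))
E
```

```text
[-0.156   2.5157 -0.0372]
```

Call:
step_arm(
  commands=[
    [[0.7, 0, 0, 0, 0, 0, 0], [0, 0, 0, 0, 0, 0, 32], [0, 0, 0, 0, 0, 0, 38], [0, 0, 0, 0, 0, 0, 48], [0, 0, 0, 0, 0, 0, 62], [0, 0, 0, 0, 0, 0, 80], [0, 0, 0, 0, 0, 0, 80], [0, 0, 0, 0, 0, 0, 80], [0, 0, 0, 0, 0, 0, 80], [0, 0, 0, 0, 0, 0, 80], [0, 0, 0, 0, 0, 0, 80], [0, 0, 0, 0, 0, 0, 80], [0, 0, 0, 0, 0, 0, 80], [0, 0, 0, 0, 0, 0, 80], [0, 0, 0, 0, 0, 0, 80], [0, 0, 0, 0, 0, 0, 80], [0, 0, 0, 0, 0, 0, 80], [0, 0, 0, 0, 0, 0, 80], [0, 0, 0, 0, 0, 0, 80], [0, 0, 0, 0, 0, 0, 80]],
  ],
)

```text
time: 84.75
tool_pos: [0.52, -0.3487, 0.4071]
ee_rot: [3.141, -0.0, 1.734]
wrist_force: [-0.6, 0.3, -0.4]
width: 0.0799
finger_force: 0.0
```

```bash
python3 - <<'E'
from h import *
B=still(); gripcheck(B); print(B["obs"]["wrist_force"])
S=snap("scene");c=S["color"][130:260,60:190,::-1]; d=B["color"][120:330,150:360,::-1]
cv2.imwrite("pics/s14.png",np.hstack([cv2.resize(c,(390,390),interpolation=cv2.INTER_CUBIC),cv2.resize(d,(390,390))]))
E
```

```text
t 85.1 maxdiff 15 n>15 0
block3_grip 0.92 [251.9 234.2]
[0.297  0.1315 0.8721]
```

Call:
step_arm(
  commands=[
    [[0, 0, 0, 0, 0, 0, 80], [0, 0, 0, 0, 0, 0, 80], [0, 0, 0, 0, 0, 0, 80], [0, 0, 0, 0, 0, 0, 80], [0, 0, 0, 0, 0, 0, 60], [0, 0, 0, 0, 0, 0, 42], [0, 0, 0, 0, 0, 0, 36], [0, 0, 0, 0, 0, 0, 30], [0, 0, 0, 0, 0, 0, 0], [0, 0, 0, 0, 0, 0, 0], [0, 0, 0, 0, 0, 0, 0], [0, 0, -1.5, 0, 0, 0, 0], [0, 0, -2.5, 0, 0, 0, 0], [0, 0, -3, 0, 0, 0, 0], [0, 0, -3, 0, 0, 0, 0], [0, 0, -3, 0, 0, 0, 0], [0, 0, -3, 0, 0, 0, 0], [0, 0, -3, 0, 0, 0, 0], [0, 0, -2.5, 0, 0, 0, 0], [0, 0, -2.5, 0, 0, 0, 0]],
  ],
)

```text
time: 87.85
tool_pos: [0.52, -0.3487, 0.4309]
ee_rot: [-3.141, -0.001, 1.734]
wrist_force: [-0.6, -0.7, -4.5]
width: 0.0299
finger_force: 29.9
```

```bash
python3 - <<'E'
from h import *
plan(.5205,-.349,.2775,.163,2,False)
p=snap("wrist"); gripcheck(p)
E
```

```text
t 87.85 g [ 0.52   -0.3487  0.2509] phi 0.163 j6 -0.844 dphi 0.0 | row x2: [ -0.2   0.2 -13.3] wz -0.0001 | total [ -0.4   0.5 -26.6] tilt [-0.0004  0.0005] F [-0.64 -0.71 -4.52]
block0_grip 0.63 [126.4  52.1]
block1_grip 0.46 [125.8 214.4]
block2_grip 0.54 [253.3 235. ]
block3_grip 0.65 [255.6 236.2]
```

Call:
step_arm(
  commands=[
    [[0, 0, -8, 0, 0, 0, 0], [0, 0, -14, 0, 0, 0, 0], [0, 0, -12, 0, 0, 0, 0], [15, 0, 0, 0, 0, 0, 0], [25, 0, 0, 0, 0, 0, 0], [25, 0, 0, 0, 0, 0, 0], [10, 0, -23, 0, 0, 0, 0], [20, 4, -23, 0, 0, 0, 0], [50, 7.5, 0, 0, 0, 0, 0], [50, 7.5, 0, 0, 0, 0, 0], [50, 7.5, 0, 0, 0, 0, 0], [50, 7.5, 0, 0, 0, 0, 0], [50, 7.5, 0, 0, 0, 0, 0], [50, 7.5, 0, 0, 0, 0, 0], [50, 7.5, 0, 0, 0, 0, 0], [50, 7.5, 0, 0, 0, 0, 0], [50, 7.5, 0, 0, 0, 0, 0], [50, 7.5, 0, 0, 0, 0, 0], [22, 1, 0, 0, 0, 0, 0], [4, 0, 0, 0, 0, 0, 0]],
  ],
)

```text
time: 90.6
tool_pos: [0.4972, 0.2787, 0.5107]
ee_rot: [-3.14, -0.0, 1.737]
wrist_force: [0.1, -0.4, -3.3]
width: 0.0296
finger_force: 30.0
```

Call:
step_arm(
  commands=[
    [[0, 0, 0, 0, 0, 0, 0], [0, 0, 0, 0, 0, 0, 0]],
  ],
)

```text
time: 90.85
tool_pos: [0.4983, 0.276, 0.5114]
ee_rot: [3.141, 0.0, 1.732]
wrist_force: [0.2, -0.1, -3.7]
width: 0.0298
finger_force: 30.0
```

```bash
python3 - <<'E'
from h import *
plan(.498,.277,.1696,.158,2,False)
p=snap("wrist"); gripcheck(p)
z=robot.get_obs()["tool_pos"][2]-.18
for dz in (0,-.003,-.006): 
    g=np.array(p["obs"]["tool_pos"])+rot(p["obs"])[:,2]*.18+[0,0,dz]; print(dz,proj(p,[g]))
b=fit(p,3,z-.1636); b=fit(p,3,z-.1686)
E
```

```text
t 90.85 g [0.4984 0.2759 0.3314] phi 0.161 j6 0.245 dphi -0.003 | row x2: [ 0.6 -0.1 80.9] wz 0.0016 | total [  1.2  -0.2 161.8] tilt [ 0.0003 -0.0003] F [ 0.2  -0.15 -3.73]
block0_grip 0.7 [330.   90.5]
block1_grip 0.73 [253.5  94. ]
block2_grip 0.73 [337.1 178.4]
block3_grip 0.78 [254.7 235.2]
0 [[253.8532 244.3005]]
-0.003 [[253.866  242.1034]]
-0.006 [[253.8784 239.9761]]
block 3 conf 0.63 npx 8896
   cost 0.145 x 0.4973 y 0.2817 yaw 0.121
   cost 0.146 x 0.4975 y 0.2814 yaw 0.128
   cost 0.147 x 0.4977 y 0.2817 yaw 0.135
   cost 0.147 x 0.4971 y 0.2813 yaw 0.164
block 3 conf 0.63 npx 8896
   cost 0.110 x 0.4981 y 0.2783 yaw 0.161
   cost 0.111 x 0.4984 y 0.2777 yaw 0.163
   cost 0.111 x 0.4983 y 0.2777 yaw 0.162
   cost 0.111 x 0.4985 y 0.2777 yaw 0.162
```

Call:
step_arm(
  commands=[
    [[0, 0, 30, 0, 0, 0, 0], [0, 0, 40, 0, 0, 0, 0], [0, 0, 40, 0, 0, 0, 0], [0, 0, 22, 0, 0, 0, 0], [0, 0, 10, 0, 0, 0, 0], [0, 0, 6, 0, 0, 0, 0], [0, 0, 1, 0, 0, 0, 0], [0, 0, 1, 0, 0, 0, 0], [0, 0, 1, 0, 0, 0, 0], [0, 0, 1, 0, 0, 0, 0], [0, 0, 0, 0, 0, 0, 0], [0, 0, 0, 0, 0, 0, 0]],
  ],
)

```text
time: 92.7
tool_pos: [0.4983, 0.2771, 0.3592]
ee_rot: [3.142, -0.0, 1.734]
wrist_force: [0.1, 0.5, -4.7]
width: 0.0299
finger_force: 30.0
```

```bash
python3 - <<'E'
from h import *
plan(.498,.277,.1756,.158,2,False)
F=[]
for i in range(3): p=snap("wrist"); F.append(robot.get_obs()["wrist_force"])
print(np.mean(F,0))
p=snap("scene"); cv2.imwrite("pics/c15.png",cv2.resize(p["color"][80:260,270:450,::-1],(560,560),interpolation=cv2.INTER_CUBIC))
E
```

```text
t 92.7 g [0.4983 0.2771 0.1792] phi 0.163 j6 0.245 dphi -0.005 | row x2: [-0.  -0.2  1.8] wz 0.0024 | total [-0.  -0.3  3.6] tilt [0.0001 0.0001] F [ 0.06  0.49 -4.69]
[ 0.1283 -0.1137 -3.4941]
```

View pics/c15.png

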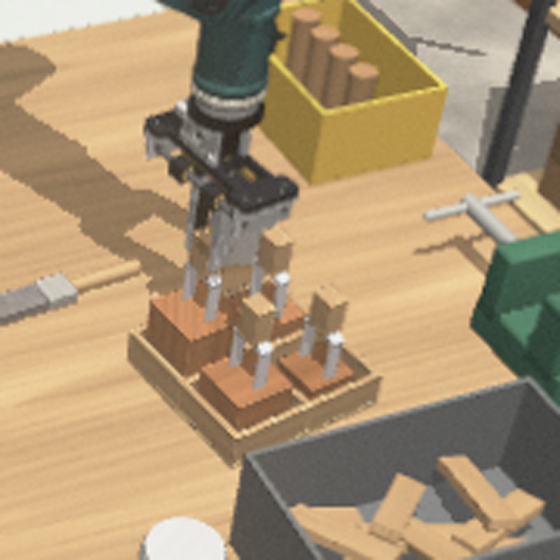

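Block 3 is upright inside the last pocket and the other three stand in theirs. I'll lower it until it touches the floor.

Call:
step_arm(
  commands=[
    [[0, 0, 1, 0, 0, 0, 0], [0, 0, 1, 0, 0, 0, 0], [0, 0, 1, 0, 0, 0, 0], [0, 0, 0, 0, 0, 0, 0]],
  ],
)

```text
time: 93.4
tool_pos: [0.4983, 0.277, 0.356]
ee_rot: [-3.141, 0.0, 1.734]
wrist_force: [0.6, 0.0, -3.8]
width: 0.0297
finger_force: 30.0
```

Call:
step_arm(
  commands=[
    [[0, 0, 1, 0, 0, 0, 0], [0, 0, 1, 0, 0, 0, 0], [0, 0, 0, 0, 0, 0, 0]],
  ],
)

```text
time: 93.78
tool_pos: [0.4983, 0.277, 0.354]
ee_rot: [-3.141, 0.0, 1.734]
wrist_force: [0.2, -0.3, -4.4]
width: 0.0295
finger_force: 30.0
```

Call:
step_arm(
  commands=[
    [[0, 0, 1, 0, 0, 0, 0], [0, 0, 1, 0, 0, 0, 0], [0, 0, 0, 0, 0, 0, 0]],
  ],
)

```text
time: 94.15
tool_pos: [0.4982, 0.277, 0.3532]
ee_rot: [3.141, -0.0, 1.734]
wrist_force: [-1.2, -0.9, 1.6]
width: 0.0296
finger_force: 30.0
```

Call:
step_arm(
  commands=[
    [[0, 0, 1, 0, 0, 0, 0], [0, 0, 0.5, 0, 0, 0, 0], [0, 0, 0, 0, 0, 0, 0]],
  ],
)

```text
time: 94.52
tool_pos: [0.4981, 0.2769, 0.3531]
ee_rot: [3.14, -0.0, 1.734]
wrist_force: [-1.4, -2.4, 6.6]
width: 0.0299
finger_force: 30.0
```

Call:
step_arm(
  commands=[
    [[0, 0, -1, 0, 0, 0, 0], [0, 0, 0, 0, 0, 0, 35], [0, 0, 0, 0, 0, 0, 48], [0, 0, 0, 0, 0, 0, 60], [0, 0, 0, 0, 0, 0, 60], [0, 0, -8, 0, 0, 0, 60], [0, 0, -25, 0, 0, 0, 60], [0, 0, -50, 0, 0, 0, 70], [0, 0, -50, 0, 0, 0, 70], [-30, 0, -30, 0, 0, 0, 70], [-50, 0, 0, 0, 0, 0, 70], [-40, 0, 0, 0, 0, 0, 70], [0, 0, 0, 0, 0, 0, 70], [0, 0, 0, 0, 0, 0, 70], [0, 0, 0, 0, 0, 0, 70]],
  ],
)

```text
time: 96.4
tool_pos: [0.5175, 0.1597, 0.5148]
ee_rot: [3.141, -0.0, 1.735]
wrist_force: [0.3, 0.4, 0.5]
width: 0.0701
finger_force: 0.0
```

```bash
python3 - <<'E'
from h import *
p=snap("wrist"); S=snap("scene")
C=[(.578,.388),(.483,.373),(.593,.292),(.498,.277)]
for i,(x,y) in enumerate(C):
    for n,q in (("wrist",p),("scene",S)):
        t=models.tip_of(q,f"block{i}_grip")
        e=[H[i]+.083+.006]
        for k in t[:1]: print(i,n,round(k["confidence"],2),np.round(k["xy"]),atz(q,k["xy"],e[0])[:2],"exp",(x,y))
for q in ("glue","mug","tin","tape","mallet","offcut","brush"):
    t=models.tip_of(S,q); print(q,t and atz(S,t[0]["xy"],0)[:2])
E
```

```text
0 scene 0.9 [375. 182.] [0.5955 0.3794] exp (0.578, 0.388)
1 wrist 0.54 [326.  79.] [0.5809 0.285 ] exp (0.483, 0.373)
1 scene 0.64 [358. 157.] [0.473 0.38 ] exp (0.483, 0.373)
2 wrist 0.97 [342.  71.] [0.5935 0.2945] exp (0.593, 0.292)
2 scene 0.73 [353. 179.] [0.5868 0.2972] exp (0.593, 0.292)
3 wrist 0.78 [255.  66.] [0.4978 0.2814] exp (0.498, 0.277)
3 scene 0.55 [335. 165.] [0.5168 0.2663] exp (0.498, 0.277)
glue [ 0.7856 -0.0985]
mug [0.3065 0.4258]
tin [0.8122 0.1128]
tape [ 0.4458 -0.241 ]
mallet [ 0.3507 -0.2306]
offcut [ 0.3466 -0.4535]
brush [0.326  0.1976]
```

```bash
python3 - <<'E'
from h import *
print(robot.close_job())
E
```

```text
the job is handed in; nothing more can be done
None
```

All four blocks were weighed one at a time from smallest to largest, then stood in separate rack pockets, and the job was handed in at about 97 s; the largest block dropped roughly 4 mm and bobbed when released on the hook, because I let go a little above its balance point.

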